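# Kit the three frame spacers

### The job

Lift the retaining bar out of the two open brackets of the rack and lay it aside, then gather the three spacers with square end blocks (two from the rack, one lying on the bench) into the shallow tray, one lying flat in each of its three lanes. Leave the two plain bars without end blocks where they lie, and finally lay the retaining bar back, centred, in its two brackets so that it closes the rack again.

Things in the scene. Friction and masses are not known exactly. Their poses are not given: they have to be found in the camera images.
- rack: Fixed plywood rack, base 110 x 256 x 8 mm; origin: centre of underside, on the bench. Holds three bars along x at y = -62, 0, 62 mm in 20 mm notches (floor 32 mm high) of two 8 mm walls at x = -36 and 36 mm, 42 mm high. Fork brackets at y = -116 and 116 mm, 8 mm thick, 70 mm high: seat 50 mm high, slot open upward and along y, 32 mm wide in x, centred on x = 0, flared at the top.
- tray: Fixed shallow plywood tray, 175 (x) x 190 (y) x 12 mm high, walls and floor 4 mm; origin: centre of underside, on the bench. Two ridges along x, as high as the rim, make three lanes along x, each 167 x 58 mm, centred at y = -62, 0, 62 mm. A spacer lying in a lane has its centre 20 mm above the bench.
- keeper: Retaining bar: bright steel, 262 mm long (y), 18 mm wide (x), 12 mm thick, with an upright black grip at its middle, 50 mm (y) x 14 mm (x), from 12 to 42 mm above its underside. Origin: centre of underside. Starts lying loose in both brackets over the bars, along rack y, underside 50 mm above the bench. About 0.2 kg. Stands by itself on the bench.
- spacer_a: Wanted spacer: dark steel bar 140 mm long, 16 x 16 mm square in section, with a 32 x 32 mm square block, 20 mm long, at each end (within the 140 mm). Origin at its centre, x along it. About 0.25 kg. Starts in one of the rack's three notch pairs, centre 40 mm above the bench.
- spacer_b: Wanted spacer: dark steel bar 140 mm long, 16 x 16 mm square in section, with a 32 x 32 mm square block, 20 mm long, at each end (within the 140 mm). Origin at its centre, x along it. About 0.25 kg. Starts in one of the rack's three notch pairs, centre 40 mm above the bench.
- spacer_c: Wanted spacer: dark steel bar 140 mm long, 16 x 16 mm square in section, with a 32 x 32 mm square block, 20 mm long, at each end (within the 140 mm). Origin at its centre, x along it. About 0.25 kg. Starts on the bench before the rack and tray, roughly along world y, centre 16 mm above the bench.
- plain_a: Look-alike, to be left: plain dark steel bar 140 mm long, 16 x 16 mm square in section, no end blocks. Origin at its centre, x along it. Starts in one of the rack's three notch pairs, centre 40 mm above the bench.
- plain_b: Look-alike, to be left: plain dark steel bar 140 mm long, 16 x 16 mm square in section, no end blocks. Origin at its centre, x along it. Starts on the bench before the rack and tray, roughly along world y, centre 8 mm above the bench.

How it is judged (in metres and radians):
On the way, in this order (a step that is already met when the one before it is completed fails the run):
1. the retaining bar is out of its brackets and clear of the rack's middle, more than 60 mm from its place (distance of keeper from where it was at the start of the episode above 0.06 m), for 0.2 s.
2. one spacer lies in each lane of the tray, while the retaining bar is still off the rack (((x of spacer_a in the frame of tray between -0.018 and 0.018 m and y of spacer_a in the frame of tray between -0.081 and -0.043 m and z of spacer_a in the frame of tray between 0.015 and 0.025 m and angle between the x axis of spacer_a and the x axis of tray, either way round below 0.2 rad) or (x of spacer_b in the frame of tray between -0.018 and 0.018 m and y of spacer_b in the frame of tray between -0.081 and -0.043 m and z of spacer_b in the frame of tray between 0.015 and 0.025 m and angle between the x axis of spacer_b and the x axis of tray, either way round below 0.2 rad) or (x of spacer_c in the frame of tray between -0.018 and 0.018 m and y of spacer_c in the frame of tray between -0.081 and -0.043 m and z of spacer_c in the frame of tray between 0.015 and 0.025 m and angle between the x axis of spacer_c and the x axis of tray, either way round below 0.2 rad)) and ((x of spacer_a in the frame of tray between -0.018 and 0.018 m and y of spacer_a in the frame of tray between -0.019 and 0.019 m and z of spacer_a in the frame of tray between 0.015 and 0.025 m and angle between the x axis of spacer_a and the x axis of tray, either way round below 0.2 rad) or (x of spacer_b in the frame of tray between -0.018 and 0.018 m and y of spacer_b in the frame of tray between -0.019 and 0.019 m and z of spacer_b in the frame of tray between 0.015 and 0.025 m and angle between the x axis of spacer_b and the x axis of tray, either way round below 0.2 rad) or (x of spacer_c in the frame of tray between -0.018 and 0.018 m and y of spacer_c in the frame of tray between -0.019 and 0.019 m and z of spacer_c in the frame of tray between 0.015 and 0.025 m and angle between the x axis of spacer_c and the x axis of tray, either way round below 0.2 rad)) and ((x of spacer_a in the frame of tray between -0.018 and 0.018 m and y of spacer_a in the frame of tray between 0.043 and 0.081 m and z of spacer_a in the frame of tray between 0.015 and 0.025 m and angle between the x axis of spacer_a and the x axis of tray, either way round below 0.2 rad) or (x of spacer_b in the frame of tray between -0.018 and 0.018 m and y of spacer_b in the frame of tray between 0.043 and 0.081 m and z of spacer_b in the frame of tray between 0.015 and 0.025 m and angle between the x axis of spacer_b and the x axis of tray, either way round below 0.2 rad) or (x of spacer_c in the frame of tray between -0.018 and 0.018 m and y of spacer_c in the frame of tray between 0.043 and 0.081 m and z of spacer_c in the frame of tray between 0.015 and 0.025 m and angle between the x axis of spacer_c and the x axis of tray, either way round below 0.2 rad)) and distance of keeper from where it was at the start of the episode above 0.05 m), for 0.2 s.
At the end, for the whole second after the job is handed in: One spacer lies flat in each tray lane (within 18 mm lengthwise, 19 mm sideways, 0.2 rad), the retaining bar lies upright in both brackets (within 12 mm, 15 mm lengthwise, 0.12 rad), the plain bars are within 20 mm of their starts, all at rest (((x of spacer_a in the frame of tray between -0.018 and 0.018 m and y of spacer_a in the frame of tray between -0.081 and -0.043 m and z of spacer_a in the frame of tray between 0.015 and 0.025 m and angle between the x axis of spacer_a and the x axis of tray, either way round below 0.2 rad) or (x of spacer_b in the frame of tray between -0.018 and 0.018 m and y of spacer_b in the frame of tray between -0.081 and -0.043 m and z of spacer_b in the frame of tray between 0.015 and 0.025 m and angle between the x axis of spacer_b and the x axis of tray, either way round below 0.2 rad) or (x of spacer_c in the frame of tray between -0.018 and 0.018 m and y of spacer_c in the frame of tray between -0.081 and -0.043 m and z of spacer_c in the frame of tray between 0.015 and 0.025 m and angle between the x axis of spacer_c and the x axis of tray, either way round below 0.2 rad)) and ((x of spacer_a in the frame of tray between -0.018 and 0.018 m and y of spacer_a in the frame of tray between -0.019 and 0.019 m and z of spacer_a in the frame of tray between 0.015 and 0.025 m and angle between the x axis of spacer_a and the x axis of tray, either way round below 0.2 rad) or (x of spacer_b in the frame of tray between -0.018 and 0.018 m and y of spacer_b in the frame of tray between -0.019 and 0.019 m and z of spacer_b in the frame of tray between 0.015 and 0.025 m and angle between the x axis of spacer_b and the x axis of tray, either way round below 0.2 rad) or (x of spacer_c in the frame of tray between -0.018 and 0.018 m and y of spacer_c in the frame of tray between -0.019 and 0.019 m and z of spacer_c in the frame of tray between 0.015 and 0.025 m and angle between the x axis of spacer_c and the x axis of tray, either way round below 0.2 rad)) and ((x of spacer_a in the frame of tray between -0.018 and 0.018 m and y of spacer_a in the frame of tray between 0.043 and 0.081 m and z of spacer_a in the frame of tray between 0.015 and 0.025 m and angle between the x axis of spacer_a and the x axis of tray, either way round below 0.2 rad) or (x of spacer_b in the frame of tray between -0.018 and 0.018 m and y of spacer_b in the frame of tray between 0.043 and 0.081 m and z of spacer_b in the frame of tray between 0.015 and 0.025 m and angle between the x axis of spacer_b and the x axis of tray, either way round below 0.2 rad) or (x of spacer_c in the frame of tray between -0.018 and 0.018 m and y of spacer_c in the frame of tray between 0.043 and 0.081 m and z of spacer_c in the frame of tray between 0.015 and 0.025 m and angle between the x axis of spacer_c and the x axis of tray, either way round below 0.2 rad)) and z of keeper in the frame of rack between 0.045 and 0.057 m and x of keeper in the frame of rack between -0.012 and 0.012 m and y of keeper in the frame of rack between -0.015 and 0.015 m and angle between the y axis of keeper and the y axis of rack, either way round below 0.12 rad and angle between keeper's own z axis and vertical below 0.1 rad and linear speed of each of spacer_a, spacer_b, spacer_c, keeper below 0.02 m/s and distance of each of plain_a, plain_b from where it was at the start of the episode below 0.02 m); the robot touches nothing.
It fails at once if a plain bar is taken away from its place (more than 30 mm) (distance of any of plain_a, plain_b from where it was at the start of the episode above 0.03 m).
It also fails if it takes over 136 s, if anything falls off the work surface, if the arm or the gripper's body presses on something with over 40 N, if the wrist force passes 120 N, or if a joint passes its speed limit or range.

### The arm

A 6-joint arm with a two-finger parallel gripper is mounted at the origin on a cart in front of the work surface, level with it; the furniture and walls round the work are solid. World frame = base frame: x ahead of the robot, y to its left, z up, the work surface at z = 0. Lengths are in m, angles in degrees, forces in N, time in s.
With the tool pointing down it reaches from about 0.325 to 0.85 m from the base axis. Payload 4.4 kg.
Tool frame: the origin (TCP) lies midway between the tips of the shut fingers; the grasp point (between the pads) lies 19 mm behind it (grasp_offset is the distance from the TCP to the grasp point, in m); x points along the fingers, z is the direction in which the jaws open and shut, and the axes are right-handed (so a half turn about x gives the same grasp; the last joint's range is limited). The gripper opens to 94 mm and grips with 3 to 60 N. Pads are 16 mm wide; open, the fingers measure 119 mm over their backs; the gripper's body (75 mm by 177 mm) begins 78 mm behind the grasp point.
Start: joints at [63.913, 11.837, 88.321, -0, 79.842, -8.623], TCP at [0.173, 0.548, 0.205] pointing down, gripper open.
Joint ranges: [-156.59, 156.59], [-49.26, 127.26], [12.9, 141.05], [-63.56, 243.56], [4.71, 150.69], [-161.64, 161.64]. Speed limits (degrees/s): [159.86, 159.86, 180, 180, 180, 180].

### API

Orientations are given as [roll, pitch, yaw] about the fixed x, y, z axes, in that order (R = Rz(yaw) Ry(pitch) Rx(roll)).
In Python, from workcell import state, snapshot, finish_job, grasp_offset gives the robot as it stands. The module is installed in compiled form; this text tells all that it offers.
- The arm moves only by the tool step_arm, never from a script. Its argument "plan" is a list that holds one entry, the list of rows, each a list of 7 numbers: the shift along the tool's x, y, z in cm, then the turn, a rotation vector about the tool's x, y, z in degrees, then the opening, from 0 (shut) to 1 (fully open). In form: [[[tx, ty, tz, wx, wy, wz, gripper], ...]]. A call has exactly 5 rows; each row is the pose to reach, as a shift and turn from the pose commanded when the call began, along the tool's axes at that moment; what a row does not reach only later rows make up. A row lasts 1/12 s, in which the tool goes at most 41.7 mm and 7.16 degrees, less where a joint would pass 70% of its speed; a pose out of reach is approached as far as the arm can. A call with a gripper value outside its range is refused whole. The fingers move at their own pace and stop on an object; "grip_force" is the grip in N (left out, the last holds). Time passes only in rows, so rows that repeat a pose let the fingers close, or fill a call up. It gives the time, the measured TCP pose, the force and the opening at its end, in the units of the state.
- state(): the state, without advancing time (a new reading comes with each control period).
- snapshot(name): name is "scene" or "top"; returns a dict with "img" (400x640x3 uint8, red, green, blue), "range_z" (400x640 float32, m along the optical axis (not along the pixel's ray), 0 where there is no reading), "fx", "fy", "cx", "cy" (pixels), "pose" (4x4, takes a point from camera to world coordinates). Camera axes: x right, y up, looking along -z (the intrinsics and any distortion apply to the point x, -y, -z); pixel columns grow to the right and rows downward; lengths in m; the calibration is good to about 2 mm. A picture is of the moment at which its call begins.
- finish_job(): hands the job in, once; it reports no verdict.
The state is a dict: "time_s": time; "q": joint angles; "joint_vel": joint speeds; "joint_torque": joint torques, N m; "tcp_pos": TCP position; "tool_rot": TCP orientation; "contact_force": force on the tool from outside, world axes, zero at the start; "wrist_torque": the same for the moment, N m; "gripper_width": finger opening in m.
Only numpy, scipy, OpenCV 4.12 (cv2) and the standard library are available. Lean on these libraries where they do the work, as an engineer would, in place of code of your own. Each camera call takes 0.05 s, during which the arm holds its last target. There are 200 camera calls.

## Working session

There is one attempt and no reset: what is moved stays moved. The work goes in short steps, Python scripts to look and compute and a tool call to move; the robot and the scene stay as the last step left them, time stands still between calls to the robot, and variables do not carry over. Pictures are saved under pics/ and viewed, about 12 in all and at most 16, crops included, and the job is handed in when it is done.

Besides the shell and the picture viewer there is one more tool, called after "Request:" as name(argument=value, ...) on one line, values as JSON. step_arm: Moves the arm, as the interface text tells. Its arguments: {"type":"object","properties":{"plan":{"type":"array"},"grip_force":{"type":"number"}},"required":["plan"]}

```bash
mkdir -p pics
cat > h.py <<'E'
import numpy as np, cv2
from workcell import state, snapshot, finish_job, grasp_offset
from scipy.spatial.transform import Rotation as R
def world(s,u,v):
    u=np.asarray(u,float);v=np.asarray(v,float)
    z=s['range_z'][v.astype(int),u.astype(int)]
    p=np.stack([(u-s['cx'])/s['fx']*z,-(v-s['cy'])/s['fy']*z,-z],-1)
    return p@s['pose'][:3,:3].T+s['pose'][:3,3]
def save(s,n): cv2.imwrite(f'pics/{n}.png',s['img'][:,:,::-1])
def pts(s):
    v,u=np.mgrid[0:400,0:640]; P=world(s,u,v); P[s['range_z']==0]=np.nan; return P
E
python3 - <<'E'
from h import *
print(state(), grasp_offset() if callable(grasp_offset) else grasp_offset)
for n in('top','scene'):
    s=snapshot(n);save(s,n+'1');print(n,s['fx'],s['cx'],s['cy'],s['pose'].round(3).tolist(),[k for k in s])
    np.savez('pics/'+n+'1.npz',**s)
E
```

```text
{'time_s': 0.0, 'q': array([ 6.39140628e+01,  1.18844275e+01,  8.84042467e+01, -1.28228944e-03,
        7.98391849e+01, -8.62634202e+00]), 'joint_vel': array([-0.01503116, -0.13644457, -0.0713373 , -0.03023495,  0.00951052,
        0.02299089]), 'joint_torque': array([ 4.09324389e-05, -3.70872188e+01, -2.81421000e+01,  6.98724599e-02,
        3.61861184e-02, -1.68592896e-04]), 'tcp_pos': array([0.17221524, 0.54777081, 0.2042936 ]), 'tool_rot': array([ 171.93901575,   89.8721347 , -115.52035185]), 'contact_force': array([-0.55556479,  0.59392843, -0.41057315]), 'wrist_torque': array([ 0.00694995, -0.00937028,  0.03140807]), 'gripper_width': 0.09408880114996009} 0.0188
top 510.0331967478576 312.8138989039119 189.49957118904075 [[0.019, 0.991, -0.13, 0.358], [-1.0, 0.019, -0.002, 0.007], [0.0, 0.13, 0.991, 1.291], [0.0, 0.0, 0.0, 1.0]] ['img', 'range_z', 'fx', 'fy', 'cx', 'cy', 'pose']
scene 427.5768593278661 314.1947366144449 199.70556100134073 [[0.814, 0.235, -0.531, -0.072], [-0.58, 0.357, -0.732, -0.77], [0.017, 0.904, 0.427, 0.535], [0.0, 0.0, 0.0, 1.0]] ['img', 'range_z', 'fx', 'fy', 'cx', 'cy', 'pose']
```

View pics/top1.png

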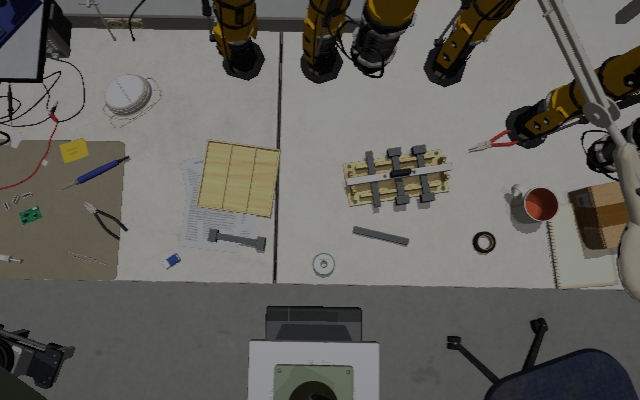

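View pics/scene1.png

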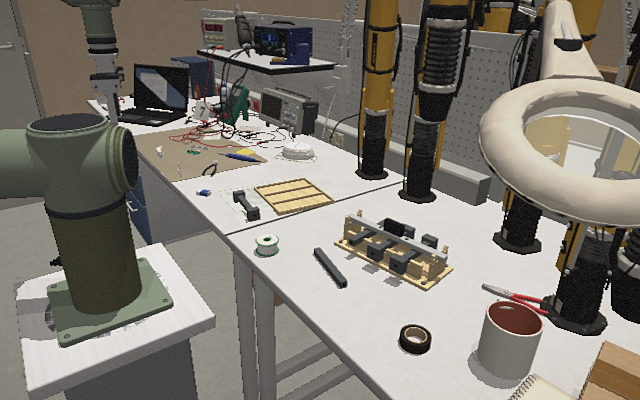

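The top view shows the tray at about (240,178), the rack at (398,178), spacer_c at (237,240) and plain_b at (380,235). The bars in the rack are at columns 373 (plain), 398 and 421 (both with blocks). The scene view agrees. I'll look closer for measuring.

Run:
```python
from h import *
s=dict(np.load('pics/top1.npz'));P=pts(s)
c=s['img'][135:260,190:460,::-1]
cv2.imwrite('pics/crop1.png',cv2.resize(c[:,140:],None,fx=6,fy=6,interpolation=cv2.INTER_CUBIC)[:600,:])
def rect(m,n):
    q=P[m][:,:2].astype(np.float32); r=cv2.minAreaRect(q)
    print(n,len(q),np.round(r[0],4),np.round(r[1],4),round(r[2],2),'med',np.median(P[m],0).round(4))
img=s['img'].astype(int);v,u=np.mgrid[0:400,0:640]
box=lambda a,b,c,d:(u>a)&(u<b)&(v>c)&(v<d)
Z=P[...,2]
sat=img.max(2)-img.min(2)
dark=img.max(2)<120
# tray: yellowish
rect(box(190,290,135,222)&(sat>40)&(Z<.03),'tray')
rect(box(335,460,140,215)&(sat>40)&(Z<.02),'rackbase')
rect(box(335,460,140,215)&(sat<25)&(img.min(2)>140)&(Z>.045)&(Z<.08),'keeperbar')
rect(box(335,460,140,215)&(Z>.08),'grip')
rect(box(203,270,222,258)&(Z>.006)&dark,'c')
rect(box(345,415,220,250)&dark,'plain_b')
for a,b in((362,384),(386,409),(411,432)): rect(box(a,b,143,210)&dark&(Z>.025)&(Z<.07),'bar')
```

```text
tray 4638 [0.5532 0.1991] [0.1873 0.1736] 83.03 med [0.5522 0.1982 0.0049]
rackbase 935 [ 0.5619 -0.1998] [0.1084 0.2534] 9.69 med [ 0.5504 -0.1813  0.0087]
keeperbar 274 [ 0.5613 -0.1935] [0.015 0.242] 9.89 med [ 0.5505 -0.132   0.0628]
grip 127 [ 0.5619 -0.1981] [0.0146 0.0485] 9.92 med [ 0.5612 -0.1978  0.0915]
c 508 [0.405  0.2004] [0.1501 0.0455] 81.53 med [0.3976 0.1973 0.0271]
plain_b 499 [ 0.4135 -0.1626] [0.1444 0.0228] 76.9 med [nan nan nan]
bar 411 [ 0.5515 -0.139 ] [0.1388 0.0523] 1.79 med [ 0.5433 -0.138   0.0483]
bar 567 [ 0.5595 -0.2   ] [0.1417 0.0561] 0.41 med [ 0.5528 -0.1981  0.051 ]
bar 552 [ 0.5678 -0.2586] [0.0541 0.1432] 87.93 med [ 0.5624 -0.2585  0.0503]
```

View pics/crop1.png

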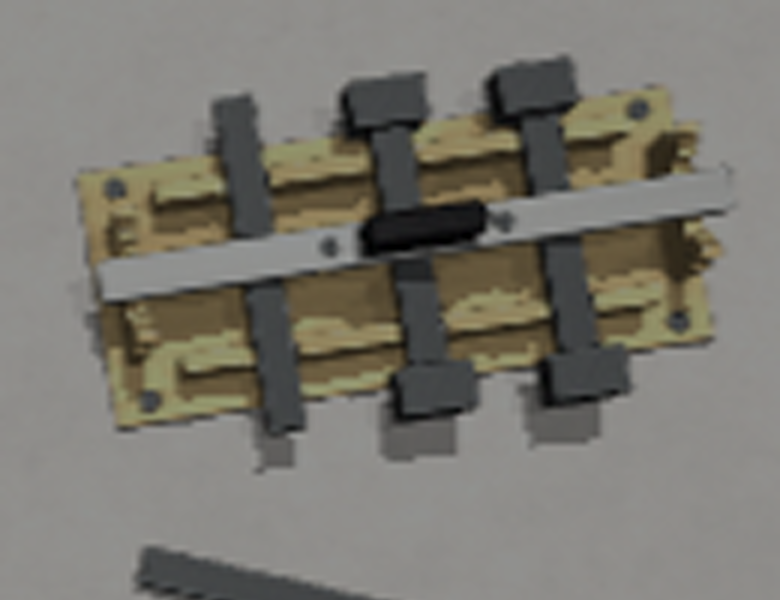

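The crop confirms it: a plain bar in the rack's +y notch, spacers in the middle and -y notches. The keeper grip is centred near crop (425,227), which is about (0.562,-0.198) world, with rack yaw about 9.8°. The gap between rack and tray is clear for laying the keeper down.

```bash
cat >> h.py <<'E'
def cur():
    s=state();M=R.from_euler('xyz',s['tool_rot'],degrees=True).as_matrix();z=M[:,2]
    return s['tcp_pos'],np.degrees(np.arctan2(z[1],z[0])),M
def plan(*wps,start=None):
    "wps: (x,y,z,yaw of tool z mod 180). prints tool shift cm and wx deg per call"
    p,a,M=cur(); q=state()['q']; print('at',p.round(4),'yaw',a.round(1),'tilt',np.degrees(np.arccos(-M[2,0])).round(2),'q1,q6',q[[0,5]].round(1))
    for x,y,z,b in wps:
        d=(b-a+90)%180-90
        r=np.radians(a);dx=np.array([x,y,z])-p
        print((x,y,z,b),'->',np.round(100*np.array([-dx[2],-np.sin(r)*dx[0]+np.cos(r)*dx[1],np.cos(r)*dx[0]+np.sin(r)*dx[1]]),1),'wx',round(-d,1))
        p=np.array([x,y,z]);a=a+d
E
python3 - <<'E'
from h import *
s=dict(np.load('pics/top1.npz'));P=pts(s);v,u=np.mgrid[0:400,0:640];Z=P[...,2]
box=lambda a,b,c,d:(u>a)&(u<b)&(v>c)&(v<d)
for n,m in(('c',box(200,272,220,258)&(Z>.026)),('cbar',box(200,272,220,258)&(Z>.02)&(Z<.026)),('tray hi',box(190,290,135,222)&(Z>.009))):
    q=P[m][:,:2].astype(np.float32);print(n,len(q),cv2.minAreaRect(q))
    if n=='c':
        k=q[:,1]>.2; A,B=[(lambda r:np.array(r[0]))(cv2.minAreaRect(q[j])) for j in(k,~k)]; print(A,B,(A+B)/2,np.degrees(np.arctan2(*(A-B)[::-1])))
print('bench z',np.nanmedian(Z[box(290,340,180,240)]), np.nanmax(Z[box(285,338,130,250)]))
plan((.30,.45,.205,45),(.562,-.198,.16,9.8),(.562,-.198,.068,9.8))
E
```

```text
c 285 ((0.39748281240463257, 0.1965789794921875), (0.14031587541103363, 0.031716544181108475), 81.49706268310547)
[0.40290898 0.23383321] [0.38924524 0.16256109] [0.39607711 0.19819715] 79.14737581504423
cbar 195 ((0.3950064480304718, 0.1872692108154297), (0.12111178785562515, 0.02510966546833515), 81.70379638671875)
tray hi 806 ((0.5512966513633728, 0.1938479095697403), (0.21111109852790833, 0.24128474295139313), 4.385390281677246)
bench z 0.0005541154298220885 0.011582680266233991
at [0.1722 0.5478 0.2044] yaw 72.5 tilt 0.12 q1,q6 [63.9 -8.6]
(0.3, 0.45, 0.205, 45) -> [ -0.1 -15.1  -5.5] wx 27.5
(0.562, -0.198, 0.16, 9.8) -> [  4.5 -64.3 -27.3] wx 35.2
(0.562, -0.198, 0.068, 9.8) -> [9.2 0.  0. ] wx -0.0
```

Run:
```python
from h import *
plan((.27,.37,.2,55),(.37,.18,.2,35),(.46,0,.19,15),(.562,-.198,.17,9.8),(.562,-.198,.066,9.8))
```

```text
at [0.1722 0.5478 0.2044] yaw 72.5 tilt 0.12 q1,q6 [63.9 -8.6]
(0.27, 0.37, 0.2, 55) -> [  0.4 -14.7 -14. ] wx 17.5
(0.37, 0.18, 0.2, 35) -> [ -0.  -19.1  -9.8] wx 20.0
(0.46, 0, 0.19, 15) -> [  1.  -19.9  -3. ] wx 20.0
(0.562, -0.198, 0.17, 9.8) -> [  2.  -21.8   4.7] wx 5.2
(0.562, -0.198, 0.066, 9.8) -> [10.4  0.   0. ] wx -0.0
```

Request:
step_arm(plan=[[[0.1, -3, -2.8, 3.5, 0, 0, 0.5], [0.2, -6, -5.6, 7, 0, 0, 0.5], [0.3, -9, -8.4, 10.5, 0, 0, 0.5], [0.4, -12, -11.2, 14, 0, 0, 0.5], [0.4, -14.7, -14, 17.5, 0, 0, 0.5]]])

```text
time_s: 0.52
tcp_pos: [0.271, 0.3688, 0.2007]
tool_rot: [-173.8, 89.9, -118.9]
contact_force: [0.7, 0.2, 0.5]
gripper_width: 0.0643
```

Request:
step_arm(plan=[[[0, -3.8, -2, 4, 0, 0, 0.5], [0, -7.6, -4, 8, 0, 0, 0.5], [0, -11.4, -6, 12, 0, 0, 0.5], [0, -15.2, -8, 16, 0, 0, 0.5], [0, -19.1, -9.8, 20, 0, 0, 0.5]]])

```text
time_s: 0.93
tcp_pos: [0.3678, 0.1847, 0.2012]
tool_rot: [146.5, 90.0, -178.6]
contact_force: [0.5, 0.0, -0.2]
gripper_width: 0.0476
```

Request:
step_arm(plan=[[[0.2, -4, -0.6, 4, 0, 0, 0.5], [0.4, -8, -1.2, 8, 0, 0, 0.5], [0.6, -12, -1.8, 12, 0, 0, 0.5], [0.8, -16, -2.4, 16, 0, 0, 0.5], [1, -19.9, -3, 20, 0, 0, 0.5]]])

```text
time_s: 1.35
tcp_pos: [0.4578, 0.0044, 0.1911]
tool_rot: [125.0, 90.0, 139.8]
contact_force: [0.5, -0.1, 0.1]
gripper_width: 0.0472
```

Request:
step_arm(plan=[[[0.4, -4, 0.9, 1, 0, 0, 0.5], [0.8, -8, 1.8, 2, 0, 0, 0.5], [1.2, -13, 2.8, 3, 0, 0, 0.5], [1.6, -18, 3.8, 4, 0, 0, 0.5], [2, -21.8, 4.7, 5.2, 0, 0, 0.5]]])

```text
time_s: 1.77
tcp_pos: [0.5521, -0.1793, 0.1723]
tool_rot: [137.7, 89.9, 147.5]
contact_force: [-0.0, 1.5, 1.1]
gripper_width: 0.0469
```

Run:
```python
from h import *
plan((.562,-.198,.10,9.8),(.562,-.198,.066,9.8))
print(state()['time_s'],state()['gripper_width'],state()['contact_force'])
```

```text
at [ 0.5521 -0.1793  0.1723] yaw 9.7 tilt 0.05 q1,q6 [-26.5 -36.3]
(0.562, -0.198, 0.1, 9.8) -> [ 7.2 -2.   0.7] wx -0.1
(0.562, -0.198, 0.066, 9.8) -> [3.4 0.  0. ] wx -0.0
1.7667 0.046914383250627516 [-0.0256403   1.48774136  1.06006498]
```

Request:
step_arm(plan=[[[2, 0, 0, 0, 0, 0, 0.5], [4, 0, 0, 0, 0, 0, 0.5], [5, 0, 0, 0, 0, 0, 0.5], [5, 0, 0, 0, 0, 0, 0.5], [5, 0, 0, 0, 0, 0, 0.5]]])

```text
time_s: 2.18
tcp_pos: [0.5512, -0.1766, 0.1223]
tool_rot: [144.0, 89.9, 153.9]
contact_force: [0.5, 0.7, -0.1]
gripper_width: 0.047
```

Run:
```python
from h import *
plan((.562,-.198,.066,9.8))
s=snapshot('top');save(s,'t2')
c=s['img'][120:220,330:460,::-1]
cv2.imwrite('pics/c2.png',cv2.resize(c,None,fx=5,fy=5))
```

```text
at [ 0.5512 -0.1766  0.1223] yaw 9.9 tilt 0.12 q1,q6 [-26.3 -36.2]
(0.562, -0.198, 0.066, 9.8) -> [ 5.6 -2.3  0.7] wx 0.1
```

View pics/t2.png

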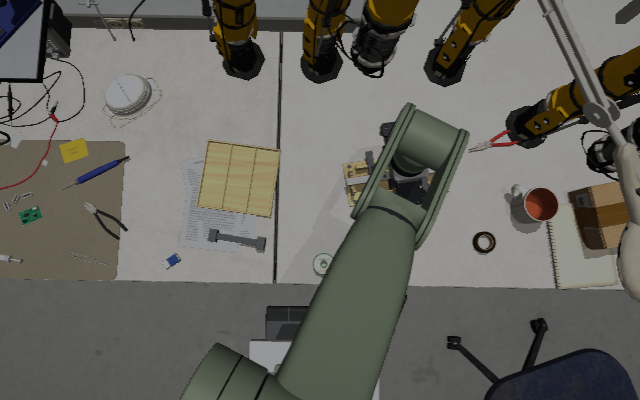

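The arm is over the rack, still about 2 cm short, and nothing is disturbed. I'll correct, descend and close on the grip.

Request:
step_arm(plan=[[[0.5, -1, 0.4, 0, 0, 0, 0.5], [1, -2, 0.7, 0, 0, 0, 0.5], [1, -2.3, 0.7, 0, 0, 0, 0.5], [1, -2.3, 0.7, 0, 0, 0, 0.5], [1, -2.3, 0.7, 0, 0, 0, 0.5]]])

```text
time_s: 2.65
tcp_pos: [0.563, -0.1993, 0.1132]
tool_rot: [-16.5, 90.0, -6.7]
contact_force: [0.9, -0.6, 0.1]
gripper_width: 0.0468
```

Request:
step_arm(plan=[[[1.2, 0, 0, 0, 0, 0, 0.5], [2.4, 0, 0, 0, 0, 0, 0.5], [3.6, 0, 0, 0, 0, 0, 0.5], [4.6, 0, 0, 0, 0, 0, 0.5], [4.6, 0, 0, 0, 0, 0, 0.5]]])

```text
time_s: 3.07
tcp_pos: [0.56, -0.1973, 0.063]
tool_rot: [142.9, 89.6, 152.8]
contact_force: [-0.5, 0.6, -0.7]
gripper_width: 0.0469
```

Request:
step_arm(plan=[[[0, 0, 0, 0, 0, 0, 0.3], [0, 0, 0, 0, 0, 0, 0.1], [0, 0, 0, 0, 0, 0, 0], [0, 0, 0, 0, 0, 0, 0], [0, 0, 0, 0, 0, 0, 0]]], grip_force=30)

```text
time_s: 3.48
tcp_pos: [0.5632, -0.1991, 0.0677]
tool_rot: [-48.1, 89.9, -38.2]
contact_force: [-2.3, -0.7, 1.4]
gripper_width: 0.0175
```

Request:
step_arm(plan=[[[0, 0, 0, 0, 0, 0, 0], [0, 0, 0, 0, 0, 0, 0], [0, 0, 0, 0, 0, 0, 0], [0, 0, 0, 0, 0, 0, 0], [0, 0, 0, 0, 0, 0, 0]]])

```text
time_s: 3.9
tcp_pos: [0.5629, -0.1991, 0.0677]
tool_rot: [-68.7, 90.0, -58.9]
contact_force: [-2.6, 0.0, 5.2]
gripper_width: 0.0137
```

Run:
```python
from h import *
plan((.562,-.198,.14,9.8),(.55,-.1,.15,35),(.54,0,.12,65),(.54,0,.06,90),(.54,0,.0165,90))
```

```text
at [ 0.5629 -0.1991  0.0677] yaw 9.8 tilt 0.04 q1,q6 [-27.8 -37.6]
(0.562, -0.198, 0.14, 9.8) -> [-7.2  0.1 -0.1] wx 0.0
(0.55, -0.1, 0.15, 35) -> [-1.   9.9  0.5] wx -25.2
(0.54, 0, 0.12, 65) -> [3.  8.8 4.9] wx -30.0
(0.54, 0, 0.06, 90) -> [6. 0. 0.] wx -25.0
(0.54, 0, 0.0165, 90) -> [4.4 0.  0. ] wx -0.0
```

Grip held: width 13.7 mm, reference TCP (0.5629,-0.1991,0.0677), yaw 9.8°. Next: lift, carry, lay aside.

Request:
step_arm(plan=[[[-0.8, 0, 0, 0, 0, 0, 0], [-2.2, 0, 0, 0, 0, 0, 0], [-4, 0, 0, 0, 0, 0, 0], [-6, 0, 0, 0, 0, 0, 0], [-7.5, 0, 0, 0, 0, 0, 0]]])

```text
time_s: 4.32
tcp_pos: [0.5628, -0.1984, 0.1426]
tool_rot: [67.7, 90.0, 77.5]
contact_force: [-0.1, -0.4, -1.4]
gripper_width: 0.0139
```

Request:
step_arm(plan=[[[-0.2, 1.5, 0.1, -4, 0, 0, 0], [-0.4, 3.5, 0.2, -9, 0, 0, 0], [-0.6, 6, 0.3, -15, 0, 0, 0], [-0.8, 8, 0.4, -20, 0, 0, 0], [-1, 9.9, 0.5, -25.2, 0, 0, 0]]])

```text
time_s: 4.73
tcp_pos: [0.5499, -0.0987, 0.1512]
tool_rot: [101.3, 89.9, 136.6]
contact_force: [-0.3, 0.2, -1.9]
gripper_width: 0.014
```

Request:
step_arm(plan=[[[0.2, 1.8, 1, -6, 0, 0, 0], [0.6, 3.6, 2, -12, 0, 0, 0], [1, 5.4, 3, -18, 0, 0, 0], [1.5, 7.2, 4, -24, 0, 0, 0], [2, 8.8, 4.9, -30, 0, 0, 0]]])

```text
time_s: 5.15
tcp_pos: [0.5396, 0.0014, 0.1312]
tool_rot: [70.1, 89.9, 135.5]
contact_force: [0.4, -1.0, -2.5]
gripper_width: 0.0137
```

Request:
step_arm(plan=[[[0.5, 0, 0, -6, 0, 0, 0], [1.5, 0, 0, -12, 0, 0, 0], [2.5, 0, 0, -18, 0, 0, 0], [3.5, 0, 0, -25, 0, 0, 0], [4, 0, 0, -25, 0, 0, 0]]])

```text
time_s: 5.57
tcp_pos: [0.5388, 0.0004, 0.09]
tool_rot: [73.7, 89.8, 163.9]
contact_force: [-0.5, -0.4, -2.4]
gripper_width: 0.0138
```

Request:
step_arm(plan=[[[0, 0, 0, 0, 0, 0, 0], [0, 0, 0, 0, 0, 0, 0], [0, 0, 0, 0, 0, 0, 0], [0, 0, 0, 0, 0, 0, 0], [0, 0, 0, 0, 0, 0, 0]]])

```text
time_s: 5.98
tcp_pos: [0.541, -0.0003, 0.0927]
tool_rot: [-97.3, 89.9, -7.3]
contact_force: [0.1, -0.0, -2.0]
gripper_width: 0.0135
```

Run:
```python
from h import *
plan((.54,0,.03,90),(.54,0,.0175,90))
print(state()['gripper_width'],state()['contact_force'])
```

```text
at [ 5.41e-01 -3.00e-04  9.27e-02] yaw 90.0 tilt 0.08 q1,q6 [ -9.2 -99.2]
(0.54, 0, 0.03, 90) -> [6.3 0.1 0. ] wx -0.0
(0.54, 0, 0.0175, 90) -> [1.2 0.  0. ] wx -0.0
0.013548244442871879 [ 0.11856394 -0.04946927 -2.04420875]
```

Request:
step_arm(plan=[[[1.5, 0, 0, 0, 0, 0, 0], [3, 0, 0, 0, 0, 0, 0], [4.5, 0, 0, 0, 0, 0, 0], [6, 0, 0, 0, 0, 0, 0], [6.5, 0, 0, 0, 0, 0, 0]]])

```text
time_s: 6.4
tcp_pos: [0.5388, -0.0, 0.0252]
tool_rot: [80.4, 89.8, 170.4]
contact_force: [-0.9, 0.4, -2.3]
gripper_width: 0.0139
```

Request:
step_arm(plan=[[[0.2, 0, 0, 0, 0, 0, 0], [0.4, 0, 0, 0, 0, 0, 0], [0.6, 0, 0, 0, 0, 0, 0], [0.8, 0, 0, 0, 0, 0, 0], [1, 0, 0, 0, 0, 0, 0]]])

```text
time_s: 6.82
tcp_pos: [0.5412, -0.0003, 0.0177]
tool_rot: [-100.2, 89.9, -10.2]
contact_force: [0.8, 0.0, -0.9]
gripper_width: 0.0135
```

Request:
step_arm(plan=[[[0, 0, 0, 0, 0, 0, 0.1], [0, 0, 0, 0, 0, 0, 0.25], [0, 0, 0, 0, 0, 0, 0.4], [0, 0, 0, 0, 0, 0, 0.4], [0, 0, 0, 0, 0, 0, 0.4]]])

```text
time_s: 7.23
tcp_pos: [0.5407, -0.0003, 0.0174]
tool_rot: [-101.6, 90.0, -11.6]
contact_force: [-0.5, 0.5, -0.5]
gripper_width: 0.0362
```

Request:
step_arm(plan=[[[-1, 0, 0, 0, 0, 0, 0.4], [-4, 0, 0, 0, 0, 0, 0.4], [-7, 0, 0, 0, 0, 0, 0.4], [-10, 0, 0, 0, 0, 0, 0.4], [-12, 0, 0, 0, 0, 0, 0.4]]])

```text
time_s: 7.65
tcp_pos: [0.5419, -0.0004, 0.141]
tool_rot: [-99.5, 89.7, -9.5]
contact_force: [0.4, -0.3, 0.1]
gripper_width: 0.0375
```

Run:
```python
from h import *
s=snapshot('scene');save(s,'s3')
print(state()['gripper_width'],state()['contact_force'])
# rack frame bars: middle and -62
plan((.562,-.199,.14,99.8),(.562,-.199,.06,99.8),(.562,-.199,.028,99.8))
```

```text
0.037673149259008575 [1.07701632 0.22444681 2.9516188 ]
at [ 0.5447 -0.0008  0.1449] yaw 90.0 tilt 0.67 q1,q6 [ -9.2 -99.2]
(0.562, -0.199, 0.14, 99.8) -> [  0.5  -1.7 -19.8] wx -9.8
(0.562, -0.199, 0.06, 99.8) -> [ 8. -0.  0.] wx -0.0
(0.562, -0.199, 0.028, 99.8) -> [ 3.2 -0.   0. ] wx -0.0
```

View pics/s3.png

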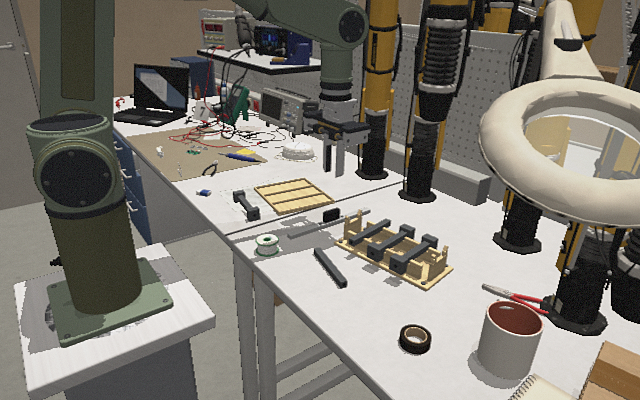

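The keeper stands upright on the bench at (330,222). The two spacers and the plain bar are still in the rack. Next, the middle spacer.

Request:
step_arm(plan=[[[0, -0.4, -3, -2, 0, 0, 0.4], [0, -0.8, -7, -4, 0, 0, 0.4], [0, -1.2, -11, -6, 0, 0, 0.4], [0, -1.7, -15.5, -8, 0, 0, 0.4], [0, -2.1, -19.9, -9.8, 0, 0, 0.4]]])

```text
time_s: 8.12
tcp_pos: [0.5609, -0.1946, 0.1373]
tool_rot: [-107.8, 90.0, -7.8]
contact_force: [1.3, 1.3, 0.2]
gripper_width: 0.0378
```

Request:
step_arm(plan=[[[0, 0, 0, 0, 0, 0, 0.4], [1, 0, 0, 0, 0, 0, 0.4], [2, 0, 0, 0, 0, 0, 0.4], [3, 0, 0, 0, 0, 0, 0.4], [3, 0, 0, 0, 0, 0, 0.4]]])

```text
time_s: 8.53
tcp_pos: [0.5583, -0.1902, 0.1032]
tool_rot: [50.7, 89.6, 150.7]
contact_force: [0.6, 1.1, -0.2]
gripper_width: 0.0378
```

Run:
```python
from h import *
plan((.562,-.199,.06,99.8),(.562,-.199,.028,99.8))
```

```text
at [ 0.5583 -0.1902  0.1032] yaw 99.9 tilt 0.41 q1,q6 [ -27.2 -127.2]
(0.562, -0.199, 0.06, 99.8) -> [ 4.3 -0.2 -0.9] wx 0.1
(0.562, -0.199, 0.028, 99.8) -> [ 3.2 -0.   0. ] wx -0.0
```

Request:
step_arm(plan=[[[1, -0.2, -0.6, 0, 0, 0, 0.4], [2, -0.2, -0.9, 0, 0, 0, 0.4], [3, -0.2, -0.9, 0, 0, 0, 0.4], [3.5, -0.2, -0.9, 0, 0, 0, 0.4], [3.5, -0.2, -0.9, 0, 0, 0, 0.4]]])

```text
time_s: 8.95
tcp_pos: [0.563, -0.2007, 0.0697]
tool_rot: [51.4, 89.8, 151.2]
contact_force: [-0.1, 0.1, -0.1]
gripper_width: 0.0377
```

Request:
step_arm(plan=[[[0, 0, 0, 0, 0, 0, 0.4], [0, 0, 0, 0, 0, 0, 0.4], [0, 0, 0, 0, 0, 0, 0.4], [0, 0, 0, 0, 0, 0, 0.4], [0, 0, 0, 0, 0, 0, 0.4]]])

```text
time_s: 9.37
tcp_pos: [0.5648, -0.2018, 0.0726]
tool_rot: [-128.0, 89.9, -28.1]
contact_force: [0.7, 1.1, 1.0]
gripper_width: 0.0376
```

Run:
```python
from h import *
plan((.562,-.199,.028,99.8))
```

```text
at [ 0.5648 -0.2018  0.0726] yaw 99.8 tilt 0.06 q1,q6 [ -27.9 -127.8]
(0.562, -0.199, 0.028, 99.8) -> [4.5 0.2 0.3] wx 0.0
```

Request:
step_arm(plan=[[[1, 0.2, 0.3, 0, 0, 0, 0.4], [2, 0.2, 0.3, 0, 0, 0, 0.4], [3, 0.2, 0.3, 0, 0, 0, 0.4], [4, 0.2, 0.3, 0, 0, 0, 0.4], [4.4, 0.2, 0.3, 0, 0, 0, 0.4]]])

```text
time_s: 9.78
tcp_pos: [0.5602, -0.1981, 0.0252]
tool_rot: [52.7, 89.8, 152.5]
contact_force: [-0.5, 0.6, -0.1]
gripper_width: 0.0373
```

Request:
step_arm(plan=[[[0, 0, 0, 0, 0, 0, 0.3], [0, 0, 0, 0, 0, 0, 0.2], [0, 0, 0, 0, 0, 0, 0.1], [0, 0, 0, 0, 0, 0, 0], [0, 0, 0, 0, 0, 0, 0]]], grip_force=40)

```text
time_s: 10.2
tcp_pos: [0.5626, -0.1994, 0.0286]
tool_rot: [-128.8, 89.9, -29.0]
contact_force: [0.7, -0.0, -0.4]
gripper_width: 0.0156
```

Request:
step_arm(plan=[[[0, 0, 0, 0, 0, 0, 0], [0, 0, 0, 0, 0, 0, 0], [0, 0, 0, 0, 0, 0, 0], [0, 0, 0, 0, 0, 0, 0], [0, 0, 0, 0, 0, 0, 0]]])

```text
time_s: 10.62
tcp_pos: [0.5625, -0.1994, 0.0286]
tool_rot: [-129.7, 89.9, -29.8]
contact_force: [1.3, -0.6, 1.0]
gripper_width: 0.0155
```

Request:
step_arm(plan=[[[-1, 0, 0, 0, 0, 0, 0], [-3, 0, 0, 0, 0, 0, 0], [-6, 0, 0, 0, 0, 0, 0], [-9, 0, 0, 0, 0, 0, 0], [-11, 0, 0, 0, 0, 0, 0]]])

```text
time_s: 11.03
tcp_pos: [0.5621, -0.1989, 0.1405]
tool_rot: [-118.1, 89.9, -18.2]
contact_force: [-0.0, -0.8, -2.8]
gripper_width: 0.0155
```

Run:
```python
from h import *
# lane y=-62 of tray at (.5456,.1375), yaw of jaws 83
plan((.552,-.03,.13,90),(.5456,.1375,.12,83),(.5456,.1375,.05,83),(.5456,.1375,.009,83))
print(state()['gripper_width'])
```

```text
at [ 0.5621 -0.1989  0.1405] yaw 99.8 tilt 0.05 q1,q6 [ -27.8 -127.6]
(0.552, -0.03, 0.13, 90) -> [ 1.1 -1.9 16.8] wx 9.8
(0.5456, 0.1375, 0.12, 83) -> [ 1.   0.6 16.8] wx 7.0
(0.5456, 0.1375, 0.05, 83) -> [7. 0. 0.] wx -0.0
(0.5456, 0.1375, 0.009, 83) -> [4.1 0.  0. ] wx -0.0
0.015474213935598705
```

Request:
step_arm(plan=[[[0, -0.3, 2.5, 2, 0, 0, 0], [0.2, -0.8, 6, 4, 0, 0, 0], [0.4, -1.2, 10, 6, 0, 0, 0], [0.7, -1.6, 14, 8, 0, 0, 0], [1, -1.9, 16.8, 9.8, 0, 0, 0]]])

```text
time_s: 11.45
tcp_pos: [0.55, -0.0269, 0.1275]
tool_rot: [53.6, 89.8, 143.6]
contact_force: [-0.4, -0.1, -3.1]
gripper_width: 0.0153
```

Request:
step_arm(plan=[[[0.2, 0.1, 3.5, 1.5, 0, 0, 0], [0.4, 0.2, 7.5, 3, 0, 0, 0], [0.6, 0.4, 11.5, 5, 0, 0, 0], [0.8, 0.5, 15, 6, 0, 0, 0], [1, 0.6, 16.8, 7, 0, 0, 0]]])

```text
time_s: 11.87
tcp_pos: [0.5439, 0.1418, 0.1176]
tool_rot: [63.9, 89.8, 147.0]
contact_force: [-0.8, -0.3, -3.0]
gripper_width: 0.0156
```

Request:
step_arm(plan=[[[1, 0, 0, 0, 0, 0, 0], [3, 0, 0, 0, 0, 0, 0], [5, 0, 0, 0, 0, 0, 0], [6, 0, 0, 0, 0, 0, 0], [6, 0, 0, 0, 0, 0, 0]]])

```text
time_s: 12.28
tcp_pos: [0.5423, 0.1367, 0.0545]
tool_rot: [104.5, 89.5, -172.5]
contact_force: [-0.7, -0.5, -3.0]
gripper_width: 0.0158
```

Request:
step_arm(plan=[[[0, 0, 0, 0, 0, 0, 0], [0, 0, 0, 0, 0, 0, 0], [0, 0, 0, 0, 0, 0, 0], [0, 0, 0, 0, 0, 0, 0], [0, 0, 0, 0, 0, 0, 0]]])

```text
time_s: 12.7
tcp_pos: [0.5467, 0.1377, 0.0591]
tool_rot: [-77.5, 89.9, 5.5]
contact_force: [-0.8, 0.7, -2.3]
gripper_width: 0.0157
```

Run:
```python
from h import *
plan((.5456,.1375,.009,83))
s=snapshot('scene');
cv2.imwrite('pics/s4.png',cv2.resize(s['img'][120:300,180:480,::-1],None,fx=2.5,fy=2.5))
```

```text
at [0.5467 0.1377 0.0591] yaw 83.0 tilt 0.11 q1,q6 [  5.3 -77.7]
(0.5456, 0.1375, 0.009, 83) -> [ 5.   0.1 -0. ] wx 0.0
```

View pics/s4.png

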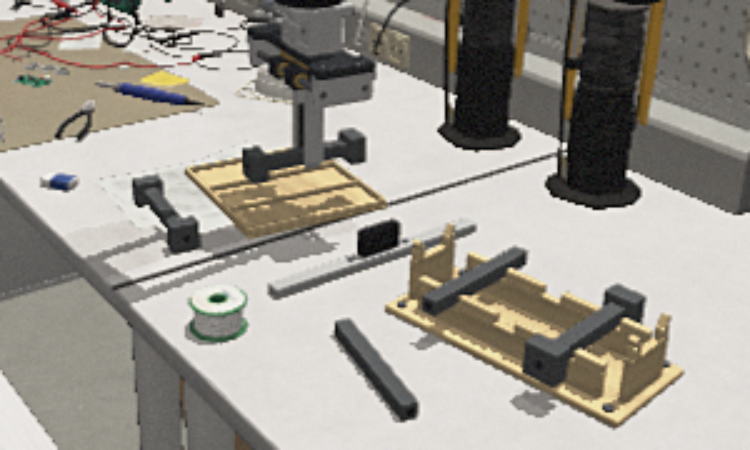

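Spacer held level over the near lane (about (305,155) in the crop), with rack and keeper in order. Lower and release.

Request:
step_arm(plan=[[[1, 0.1, 0, 0, 0, 0, 0], [2, 0.1, 0, 0, 0, 0, 0], [3, 0.1, 0, 0, 0, 0, 0], [4, 0.1, 0, 0, 0, 0, 0], [4.3, 0.1, 0, 0, 0, 0, 0]]])

```text
time_s: 13.17
tcp_pos: [0.5425, 0.1376, 0.012]
tool_rot: [102.3, 89.7, -174.6]
contact_force: [-0.3, -0.3, -2.6]
gripper_width: 0.0156
```

Request:
step_arm(plan=[[[0.2, 0, 0, 0, 0, 0, 0], [0.4, 0, 0, 0, 0, 0, 0], [0.6, 0, 0, 0, 0, 0, 0], [0.7, 0, 0, 0, 0, 0, 0], [0.7, 0, 0, 0, 0, 0, 0]]])

```text
time_s: 13.58
tcp_pos: [0.5454, 0.1379, 0.0086]
tool_rot: [-79.1, 90.0, 3.9]
contact_force: [-0.3, 0.8, -1.2]
gripper_width: 0.0156
```

Request:
step_arm(plan=[[[0, 0, 0, 0, 0, 0, 0.18], [0, 0, 0, 0, 0, 0, 0.24], [0, 0, 0, 0, 0, 0, 0.28], [0, 0, 0, 0, 0, 0, 0.28], [0, 0, 0, 0, 0, 0, 0.28]]])

```text
time_s: 14.0
tcp_pos: [0.5452, 0.1379, 0.0083]
tool_rot: [-77.1, 90.0, 5.9]
contact_force: [-0.2, -0.3, 0.4]
gripper_width: 0.0262
```

Request:
step_arm(plan=[[[-1, 0, 0, 0, 0, 0, 0.28], [-3, 0, 0, 0, 0, 0, 0.3], [-6, 0, 0, 0, 0, 0, 0.4], [-9, 0, 0, 0, 0, 0, 0.4], [-12, 0, 0, 0, 0, 0, 0.4]]])

```text
time_s: 14.42
tcp_pos: [0.5446, 0.1379, 0.1298]
tool_rot: [100.8, 90.0, -176.2]
contact_force: [-0.2, 0.1, -0.2]
gripper_width: 0.0372
```

Request:
step_arm(plan=[[[0, 0, 0, 0, 0, 0, 0.4], [0, 0, 0, 0, 0, 0, 0.4], [0, 0, 0, 0, 0, 0, 0.4], [0, 0, 0, 0, 0, 0, 0.4], [0, 0, 0, 0, 0, 0, 0.4]]])

```text
time_s: 14.83
tcp_pos: [0.5434, 0.1377, 0.1261]
tool_rot: [102.3, 89.8, -174.7]
contact_force: [0.3, 0.5, 0.3]
gripper_width: 0.0378
```

Run:
```python
from h import *
plan((.555,-.03,.13,90),(.565,-.16,.13,99.8),(.5725,-.2600,.10,99.8),(.5725,-.26,.028,99.8))
```

```text
at [0.5434 0.1377 0.1261] yaw 83.0 tilt 0.21 q1,q6 [  5.4 -77.7]
(0.555, -0.03, 0.13, 90) -> [ -0.4  -3.2 -16.5] wx -7.0
(0.565, -0.16, 0.13, 99.8) -> [ -0.  -1. -13.] wx -9.8
(0.5725, -0.26, 0.1, 99.8) -> [  3.   1. -10.] wx -0.0
(0.5725, -0.26, 0.028, 99.8) -> [ 7.2 -0.   0. ] wx -0.0
```

Request:
step_arm(plan=[[[0, -0.5, -2.5, -1.5, 0, 0, 0.4], [0, -1.2, -6, -3, 0, 0, 0.4], [-0.2, -1.9, -10, -4.5, 0, 0, 0.4], [-0.4, -2.6, -13.5, -6, 0, 0, 0.4], [-0.4, -3.2, -16.5, -7, 0, 0, 0.4]]])

```text
time_s: 15.25
tcp_pos: [0.5559, -0.0318, 0.1309]
tool_rot: [91.0, 89.9, -178.9]
contact_force: [0.4, -0.6, 0.8]
gripper_width: 0.0375
```

Request:
step_arm(plan=[[[0, -0.2, -2.6, -2, 0, 0, 0.4], [0, -0.4, -5.2, -4, 0, 0, 0.4], [0, -0.6, -7.8, -6, 0, 0, 0.4], [0, -0.8, -10.4, -8, 0, 0, 0.4], [0, -1, -13, -9.8, 0, 0, 0.4]]])

```text
time_s: 15.67
tcp_pos: [0.5657, -0.1607, 0.1304]
tool_rot: [54.6, 89.8, 154.5]
contact_force: [0.0, 0.6, 0.2]
gripper_width: 0.0376
```

Request:
step_arm(plan=[[[0.5, 0.3, -3, 0, 0, 0, 0.4], [1, 0.6, -6, 0, 0, 0, 0.4], [2, 0.8, -8, 0, 0, 0, 0.4], [3, 1, -10, 0, 0, 0, 0.4], [3, 1, -10, 0, 0, 0, 0.4]]])

```text
time_s: 16.08
tcp_pos: [0.5717, -0.2627, 0.0981]
tool_rot: [62.3, 89.7, 161.9]
contact_force: [-0.8, -0.1, 1.2]
gripper_width: 0.0377
```

Request:
step_arm(plan=[[[0, 0, 0, 0, 0, 0, 0.4], [0, 0, 0, 0, 0, 0, 0.4], [0, 0, 0, 0, 0, 0, 0.4], [0, 0, 0, 0, 0, 0, 0.4], [0, 0, 0, 0, 0, 0, 0.4]]])

```text
time_s: 16.5
tcp_pos: [0.5744, -0.2591, 0.1027]
tool_rot: [-123.8, 90.0, -23.9]
contact_force: [-0.4, -0.5, 0.0]
gripper_width: 0.0375
```

Run:
```python
from h import *
plan((.5725,-.26,.028,99.8))
```

```text
at [ 0.5744 -0.2591  0.1027] yaw 99.9 tilt 0.05 q1,q6 [ -32.1 -132.1]
(0.5725, -0.26, 0.028, 99.8) -> [ 7.5  0.2 -0.1] wx 0.1
```

Request:
step_arm(plan=[[[1.5, 0.2, -0.1, 0, 0, 0, 0.4], [3, 0.2, -0.1, 0, 0, 0, 0.4], [4.5, 0.2, -0.1, 0, 0, 0, 0.4], [6, 0.2, -0.1, 0, 0, 0, 0.4], [7.4, 0.2, -0.1, 0, 0, 0, 0.4]]])

```text
time_s: 16.92
tcp_pos: [0.5724, -0.2608, 0.0277]
tool_rot: [-129.3, 90.0, -29.4]
contact_force: [-0.8, -0.0, 0.5]
gripper_width: 0.0378
```

Request:
step_arm(plan=[[[0, 0, 0, 0, 0, 0, 0.4], [0, 0, 0, 0, 0, 0, 0.3], [0, 0, 0, 0, 0, 0, 0.2], [0, 0, 0, 0, 0, 0, 0.1], [0, 0, 0, 0, 0, 0, 0]]])

```text
time_s: 17.33
tcp_pos: [0.5731, -0.2616, 0.0294]
tool_rot: [-118.4, 89.9, -18.6]
contact_force: [0.9, 1.0, 1.0]
gripper_width: 0.0158
```

Request:
step_arm(plan=[[[0, 0, 0, 0, 0, 0, 0], [0, 0, 0, 0, 0, 0, 0], [0, 0, 0, 0, 0, 0, 0], [0, 0, 0, 0, 0, 0, 0], [0, 0, 0, 0, 0, 0, 0]]])

```text
time_s: 17.75
tcp_pos: [0.5731, -0.2616, 0.0294]
tool_rot: [-120.4, 89.9, -20.5]
contact_force: [-0.4, 2.1, 5.1]
gripper_width: 0.0157
```

Request:
step_arm(plan=[[[-1, 0, 0, 0, 0, 0, 0], [-3, 0, 0, 0, 0, 0, 0], [-6, 0, 0, 0, 0, 0, 0], [-9, 0, 0, 0, 0, 0, 0], [-11, 0, 0, 0, 0, 0, 0]]])

```text
time_s: 18.17
tcp_pos: [0.5724, -0.2619, 0.1403]
tool_rot: [-151.1, 89.9, -51.2]
contact_force: [1.5, -0.5, -3.0]
gripper_width: 0.0155
```

Run:
```python
from h import *
# middle lane
plan((.565,-.12,.14,95),(.558,.05,.14,88),(.5532,.1991,.13,83),(.5532,.1991,.06,83),(.5532,.1991,.009,83))
print(state()['gripper_width'])
```

```text
at [ 0.5724 -0.2619  0.1403] yaw 99.8 tilt 0.1 q1,q6 [ -32.4 -132.3]
(0.565, -0.12, 0.14, 95) -> [ 0.  -1.7 14.1] wx 4.8
(0.558, 0.05, 0.14, 88) -> [-0.  -0.8 17. ] wx 7.0
(0.5532, 0.1991, 0.13, 83) -> [ 1.   1.  14.9] wx 5.0
(0.5532, 0.1991, 0.06, 83) -> [7. 0. 0.] wx -0.0
(0.5532, 0.1991, 0.009, 83) -> [5.1 0.  0. ] wx -0.0
0.015468186297850347
```

Request:
step_arm(plan=[[[0, -0.3, 2.5, 1, 0, 0, 0], [0, -0.7, 5.5, 2, 0, 0, 0], [0, -1, 8.5, 3, 0, 0, 0], [0, -1.4, 11.5, 4, 0, 0, 0], [0, -1.7, 14.1, 4.8, 0, 0, 0]]])

```text
time_s: 18.58
tcp_pos: [0.5635, -0.1177, 0.1372]
tool_rot: [66.2, 89.9, 161.1]
contact_force: [-0.4, -0.5, -3.1]
gripper_width: 0.0155
```

Request:
step_arm(plan=[[[0, -0.2, 3.4, 1.4, 0, 0, 0], [0, -0.3, 6.8, 2.8, 0, 0, 0], [0, -0.5, 10.2, 4.2, 0, 0, 0], [0, -0.7, 13.6, 5.6, 0, 0, 0], [0, -0.8, 17, 7, 0, 0, 0]]])

```text
time_s: 19.0
tcp_pos: [0.5568, 0.0518, 0.1374]
tool_rot: [109.3, 89.9, -162.7]
contact_force: [0.2, -0.6, -3.2]
gripper_width: 0.0158
```

Request:
step_arm(plan=[[[0, 0.2, 3.4, 1, 0, 0, 0], [0.2, 0.4, 6.8, 2, 0, 0, 0], [0.5, 0.6, 10, 3, 0, 0, 0], [0.8, 0.8, 13, 4, 0, 0, 0], [1, 1, 14.9, 5, 0, 0, 0]]])

```text
time_s: 19.42
tcp_pos: [0.5516, 0.2023, 0.1271]
tool_rot: [91.3, 89.9, 174.4]
contact_force: [0.0, 0.1, -3.0]
gripper_width: 0.0156
```

Request:
step_arm(plan=[[[1, 0, 0, 0, 0, 0, 0], [3, 0, 0, 0, 0, 0, 0], [5, 0, 0, 0, 0, 0, 0], [7, 0, 0, 0, 0, 0, 0], [7, 0, 0, 0, 0, 0, 0]]])

```text
time_s: 19.83
tcp_pos: [0.5481, 0.1978, 0.0525]
tool_rot: [112.8, 89.3, -164.2]
contact_force: [-1.7, -0.7, -4.2]
gripper_width: 0.0157
```

Request:
step_arm(plan=[[[0, 0, 0, 0, 0, 0, 0], [0, 0, 0, 0, 0, 0, 0], [0, 0, 0, 0, 0, 0, 0], [0, 0, 0, 0, 0, 0, 0], [0, 0, 0, 0, 0, 0, 0]]])

```text
time_s: 20.25
tcp_pos: [0.5541, 0.1999, 0.0594]
tool_rot: [-74.0, 89.9, 9.0]
contact_force: [0.8, -0.6, -2.5]
gripper_width: 0.0157
```

Run:
```python
from h import *
plan((.5532,.1991,.0098,83))
```

```text
at [0.5541 0.1999 0.0594] yaw 83.0 tilt 0.15 q1,q6 [ 11.4 -71.6]
(0.5532, 0.1991, 0.0098, 83) -> [ 5.   0.1 -0.1] wx 0.0
```

Request:
step_arm(plan=[[[1, 0.1, 0, 0, 0, 0, 0], [2, 0.1, 0, 0, 0, 0, 0], [3, 0.1, 0, 0, 0, 0, 0], [4, 0.1, 0, 0, 0, 0, 0], [4.3, 0.1, 0, 0, 0, 0, 0]]])

```text
time_s: 20.67
tcp_pos: [0.5496, 0.1994, 0.0119]
tool_rot: [108.6, 89.7, -168.4]
contact_force: [0.1, -0.4, -1.9]
gripper_width: 0.0158
```

Request:
step_arm(plan=[[[0.2, 0, 0, 0, 0, 0, 0], [0.4, 0, 0, 0, 0, 0, 0], [0.6, 0, 0, 0, 0, 0, 0], [0.7, 0, 0, 0, 0, 0, 0], [0.7, 0, 0, 0, 0, 0, 0]]])

```text
time_s: 21.08
tcp_pos: [0.5524, 0.2, 0.0094]
tool_rot: [-87.4, 90.0, -4.4]
contact_force: [-3.8, -1.0, 4.1]
gripper_width: 0.0157
```

Request:
step_arm(plan=[[[0, 0, 0, 0, 0, 0, 0.18], [0, 0, 0, 0, 0, 0, 0.24], [0, 0, 0, 0, 0, 0, 0.28], [0, 0, 0, 0, 0, 0, 0.28], [0, 0, 0, 0, 0, 0, 0.28]]])

```text
time_s: 21.5
tcp_pos: [0.5523, 0.2, 0.0081]
tool_rot: [-68.3, 90.0, 14.7]
contact_force: [-0.3, 0.1, -0.6]
gripper_width: 0.0261
```

Request:
step_arm(plan=[[[-1, 0, 0, 0, 0, 0, 0.28], [-3, 0, 0, 0, 0, 0, 0.3], [-6, 0, 0, 0, 0, 0, 0.4], [-9, 0, 0, 0, 0, 0, 0.4], [-11, 0, 0, 0, 0, 0, 0.4]]])

```text
time_s: 21.92
tcp_pos: [0.5535, 0.2003, 0.1217]
tool_rot: [-71.4, 89.8, 11.7]
contact_force: [0.6, 0.7, 0.2]
gripper_width: 0.037
```

Request:
step_arm(plan=[[[0, 0, 0, 0, 0, 0, 0.4], [0, 0, 0, 0, 0, 0, 0.4], [0, 0, 0, 0, 0, 0, 0.4], [0, 0, 0, 0, 0, 0, 0.4], [0, 0, 0, 0, 0, 0, 0.4]]])

```text
time_s: 22.33
tcp_pos: [0.5505, 0.1996, 0.116]
tool_rot: [108.2, 89.8, -168.8]
contact_force: [1.0, -0.3, 0.1]
gripper_width: 0.0377
```

Run:
```python
from h import *
# spacer c at (.3975,.1966) axis 81.5 -> jaws -8.5
plan((.51,.199,.12,53),(.45,.199,.12,23),(.3975,.1966,.10,-8.5),(.3975,.1966,.005,-8.5))
```

```text
at [0.5505 0.1996 0.116 ] yaw 83.0 tilt 0.22 q1,q6 [ 11.5 -71.6]
(0.51, 0.199, 0.12, 53) -> [-0.4  4.  -0.6] wx 30.0
(0.45, 0.199, 0.12, 23) -> [-0.   4.8 -3.6] wx 30.0
(0.3975, 0.1966, 0.1, -8.5) -> [ 2.   1.8 -4.9] wx 31.5
(0.3975, 0.1966, 0.005, -8.5) -> [9.5 0.  0. ] wx -0.0
```

Request:
step_arm(plan=[[[0, 0.8, -0.1, 6, 0, 0, 0.4], [0, 1.6, -0.2, 12, 0, 0, 0.4], [0, 2.4, -0.3, 18, 0, 0, 0.4], [0, 3.2, -0.4, 24, 0, 0, 0.4], [0, 4, -0.6, 30, 0, 0, 0.4]]])

```text
time_s: 22.75
tcp_pos: [0.5102, 0.1987, 0.1165]
tool_rot: [137.9, 89.8, -169.4]
contact_force: [0.8, 0.7, 0.3]
gripper_width: 0.0379
```

Request:
step_arm(plan=[[[0, 1, -0.7, 6, 0, 0, 0.4], [0, 2, -1.4, 12, 0, 0, 0.4], [0, 3, -2.1, 18, 0, 0, 0.4], [0, 4, -2.8, 24, 0, 0, 0.4], [0, 4.8, -3.6, 30, 0, 0, 0.4]]])

```text
time_s: 23.17
tcp_pos: [0.4499, 0.1988, 0.1167]
tool_rot: [167.2, 89.8, -170.1]
contact_force: [-0.5, -0.3, -0.4]
gripper_width: 0.0375
```

Request:
step_arm(plan=[[[0.2, 0.4, -1, 6, 0, 0, 0.4], [0.5, 0.8, -2, 12, 0, 0, 0.4], [1, 1.1, -3, 18, 0, 0, 0.4], [1.5, 1.5, -4, 25, 0, 0, 0.4], [2, 1.8, -4.9, 31.5, 0, 0, 0.4]]])

```text
time_s: 23.58
tcp_pos: [0.3978, 0.196, 0.0967]
tool_rot: [-156.5, 89.9, -165.3]
contact_force: [-0.4, 0.1, -0.0]
gripper_width: 0.0375
```

Request:
step_arm(plan=[[[1, 0, 0, 0, 0, 0, 0.4], [2, 0, 0, 0, 0, 0, 0.4], [3, 0, 0, 0, 0, 0, 0.4], [3, 0, 0, 0, 0, 0, 0.4], [3, 0, 0, 0, 0, 0, 0.4]]])

```text
time_s: 24.0
tcp_pos: [0.399, 0.196, 0.0669]
tool_rot: [-156.7, 89.9, -165.1]
contact_force: [-0.3, 0.1, 0.7]
gripper_width: 0.0373
```

Request:
step_arm(plan=[[[0, 0, 0, 0, 0, 0, 0.4], [0, 0, 0, 0, 0, 0, 0.4], [0, 0, 0, 0, 0, 0, 0.4], [0, 0, 0, 0, 0, 0, 0.4], [0, 0, 0, 0, 0, 0, 0.4]]])

```text
time_s: 24.42
tcp_pos: [0.3997, 0.1964, 0.0684]
tool_rot: [22.8, 90.0, 14.4]
contact_force: [0.2, -0.5, -0.3]
gripper_width: 0.0375
```

Run:
```python
from h import *
plan((.3975,.1966,.005,-8.5))
s=snapshot('scene');
cv2.imwrite('pics/s5.png',cv2.resize(s['img'][140:300,180:480,::-1],None,fx=2.5,fy=2.5))
```

```text
at [0.3997 0.1964 0.0684] yaw -8.5 tilt 0.05 q1,q6 [15.  23.5]
(0.3975, 0.1966, 0.005, -8.5) -> [ 6.3 -0.  -0.2] wx 0.0
```

View pics/s5.png

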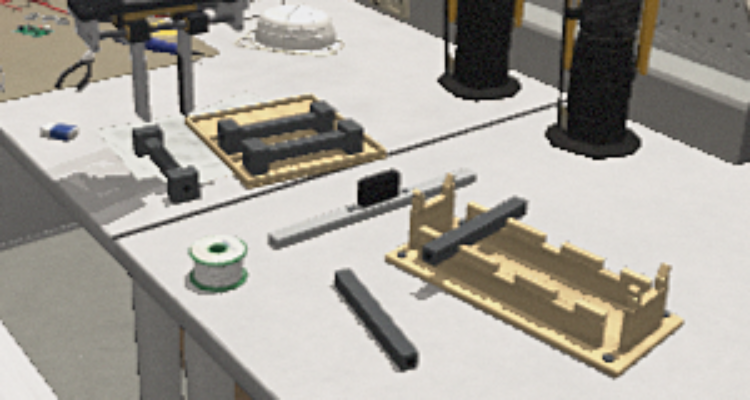

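Two spacers lie in their lanes at crop (275,125) and (300,145). The plain bars have not moved, and the gripper is above spacer_c.

Request:
step_arm(plan=[[[1.5, 0, -0.2, 0, 0, 0, 0.4], [3, 0, -0.2, 0, 0, 0, 0.4], [4.5, 0, -0.2, 0, 0, 0, 0.4], [5.6, 0, -0.2, 0, 0, 0, 0.4], [6.2, 0, -0.2, 0, 0, 0, 0.4]]])

```text
time_s: 24.88
tcp_pos: [0.3964, 0.1963, 0.0048]
tool_rot: [-155.6, 89.9, -164.1]
contact_force: [-0.4, 0.1, -0.1]
gripper_width: 0.0378
```

Request:
step_arm(plan=[[[0, 0, 0, 0, 0, 0, 0.4], [0, 0, 0, 0, 0, 0, 0.3], [0, 0, 0, 0, 0, 0, 0.2], [0, 0, 0, 0, 0, 0, 0.1], [0, 0, 0, 0, 0, 0, 0]]])

```text
time_s: 25.3
tcp_pos: [0.3978, 0.1969, 0.0067]
tool_rot: [44.7, 90.0, 36.3]
contact_force: [-0.5, -0.3, 1.7]
gripper_width: 0.0156
```

Request:
step_arm(plan=[[[0, 0, 0, 0, 0, 0, 0], [0, 0, 0, 0, 0, 0, 0], [0, 0, 0, 0, 0, 0, 0], [0, 0, 0, 0, 0, 0, 0], [0, 0, 0, 0, 0, 0, 0]]])

```text
time_s: 25.72
tcp_pos: [0.3978, 0.1968, 0.0067]
tool_rot: [40.6, 90.0, 32.1]
contact_force: [-1.7, 1.3, 6.1]
gripper_width: 0.0154
```

Request:
step_arm(plan=[[[-1, 0, 0, 0, 0, 0, 0], [-3, 0, 0, 0, 0, 0, 0], [-6, 0, 0, 0, 0, 0, 0], [-9, 0, 0, 0, 0, 0, 0], [-12, 0, 0, 0, 0, 0, 0]]])

```text
time_s: 26.13
tcp_pos: [0.3964, 0.1962, 0.1269]
tool_rot: [-147.7, 89.9, -156.1]
contact_force: [0.8, -0.2, -2.8]
gripper_width: 0.016
```

Run:
```python
from h import *
print(state()['gripper_width'])
plan((.45,.22,.125,23),(.5,.24,.125,54),(.5608,.2607,.12,83),(.5608,.2607,.06,83))
```

```text
0.015951704715228474
at [0.3964 0.1962 0.1269] yaw -8.5 tilt 0.09 q1,q6 [15.1 23.6]
(0.45, 0.22, 0.125, 23) -> [0.2 3.1 4.9] wx -31.5
(0.5, 0.24, 0.125, 54) -> [-0.  -0.1  5.4] wx -31.0
(0.5608, 0.2607, 0.12, 83) -> [ 0.5 -3.7  5.2] wx -29.0
(0.5608, 0.2607, 0.06, 83) -> [6. 0. 0.] wx -0.0
```

Request:
step_arm(plan=[[[0, 0.6, 1, -6, 0, 0, 0], [0, 1.2, 2, -12, 0, 0, 0], [0, 1.8, 3, -18, 0, 0, 0], [0, 2.5, 4, -25, 0, 0, 0], [0.2, 3.1, 4.9, -31.5, 0, 0, 0]]])

```text
time_s: 26.55
tcp_pos: [0.451, 0.2202, 0.1243]
tool_rot: [-29.5, 90.0, -6.1]
contact_force: [1.2, 0.5, -2.8]
gripper_width: 0.0154
```

Request:
step_arm(plan=[[[0, 0, 1.1, -6, 0, 0, 0], [0, 0, 2.2, -12, 0, 0, 0], [0, 0, 3.3, -18, 0, 0, 0], [0, -0.1, 4.4, -25, 0, 0, 0], [0, -0.1, 5.4, -31, 0, 0, 0]]])

```text
time_s: 26.97
tcp_pos: [0.5005, 0.2401, 0.1236]
tool_rot: [158.7, 89.9, -146.9]
contact_force: [-0.5, 0.4, -2.6]
gripper_width: 0.0155
```

Request:
step_arm(plan=[[[0, -0.7, 1, -6, 0, 0, 0], [0, -1.4, 2, -12, 0, 0, 0], [0, -2.2, 3.1, -18, 0, 0, 0], [0.3, -3, 4.2, -24, 0, 0, 0], [0.5, -3.7, 5.2, -29, 0, 0, 0]]])

```text
time_s: 27.38
tcp_pos: [0.5612, 0.2605, 0.1185]
tool_rot: [130.6, 89.9, -146.1]
contact_force: [0.1, -0.1, -2.2]
gripper_width: 0.0155
```

Request:
step_arm(plan=[[[1, 0, 0, 0, 0, 0, 0], [3, 0, 0, 0, 0, 0, 0], [5, 0, 0, 0, 0, 0, 0], [6, 0, 0, 0, 0, 0, 0], [6, 0, 0, 0, 0, 0, 0]]])

```text
time_s: 27.8
tcp_pos: [0.557, 0.2593, 0.0548]
tool_rot: [114.8, 89.5, -162.2]
contact_force: [-1.2, -0.3, -3.4]
gripper_width: 0.0158
```

Request:
step_arm(plan=[[[0, 0, 0, 0, 0, 0, 0], [0, 0, 0, 0, 0, 0, 0], [0, 0, 0, 0, 0, 0, 0], [0, 0, 0, 0, 0, 0, 0], [0, 0, 0, 0, 0, 0, 0]]])

```text
time_s: 28.22
tcp_pos: [0.5618, 0.2609, 0.0602]
tool_rot: [-67.2, 89.9, 15.8]
contact_force: [0.1, 1.3, -2.6]
gripper_width: 0.0159
```

Run:
```python
from h import *
plan((.5608,.2607,.0107,83))
```

```text
at [0.5618 0.2609 0.0602] yaw 83.0 tilt 0.12 q1,q6 [ 16.9 -66.1]
(0.5608, 0.2607, 0.0107, 83) -> [ 5.   0.1 -0. ] wx 0.0
```

Request:
step_arm(plan=[[[1, 0.1, 0, 0, 0, 0, 0], [2, 0.1, 0, 0, 0, 0, 0], [3, 0.1, 0, 0, 0, 0, 0], [4, 0.1, 0, 0, 0, 0, 0], [4.3, 0.1, 0, 0, 0, 0, 0]]])

```text
time_s: 28.63
tcp_pos: [0.5577, 0.26, 0.0127]
tool_rot: [114.0, 89.7, -162.9]
contact_force: [-0.8, -0.1, -2.7]
gripper_width: 0.0156
```

Request:
step_arm(plan=[[[0.2, 0, 0, 0, 0, 0, 0], [0.4, 0, 0, 0, 0, 0, 0], [0.6, 0, 0, 0, 0, 0, 0], [0.7, 0, 0, 0, 0, 0, 0], [0.7, 0, 0, 0, 0, 0, 0]]])

```text
time_s: 29.05
tcp_pos: [0.5604, 0.2608, 0.0108]
tool_rot: [-98.8, 90.0, -15.7]
contact_force: [-3.8, -1.8, 5.0]
gripper_width: 0.0158
```

Request:
step_arm(plan=[[[0, 0, 0, 0, 0, 0, 0.18], [0, 0, 0, 0, 0, 0, 0.24], [0, 0, 0, 0, 0, 0, 0.28], [0, 0, 0, 0, 0, 0, 0.28], [0, 0, 0, 0, 0, 0, 0.28]]])

```text
time_s: 29.47
tcp_pos: [0.5604, 0.2608, 0.0091]
tool_rot: [-64.9, 90.0, 18.1]
contact_force: [-1.0, -0.0, -0.8]
gripper_width: 0.0262
```

Request:
step_arm(plan=[[[-1, 0, 0, 0, 0, 0, 0.28], [-3, 0, 0, 0, 0, 0, 0.3], [-6, 0, 0, 0, 0, 0, 0.4], [-9, 0, 0, 0, 0, 0, 0.4], [-11, 0, 0, 0, 0, 0, 0.4]]])

```text
time_s: 29.88
tcp_pos: [0.5615, 0.2612, 0.1228]
tool_rot: [-65.6, 89.8, 17.4]
contact_force: [0.8, 1.2, 0.0]
gripper_width: 0.0372
```

Run:
```python
from h import *
plan((.55,.12,.125,90),(.541,0,.12,90),(.541,0,.06,90))
s=snapshot('scene');
cv2.imwrite('pics/s6.png',cv2.resize(s['img'][140:300,180:480,::-1],None,fx=2.5,fy=2.5))
```

```text
at [0.5615 0.2612 0.1228] yaw 83.0 tilt 0.24 q1,q6 [ 16.9 -66.1]
(0.55, 0.12, 0.125, 90) -> [ -0.2  -0.6 -14.2] wx -7.0
(0.541, 0, 0.12, 90) -> [  0.5   0.9 -12. ] wx -0.0
(0.541, 0, 0.06, 90) -> [6. 0. 0.] wx -0.0
```

View pics/s6.png

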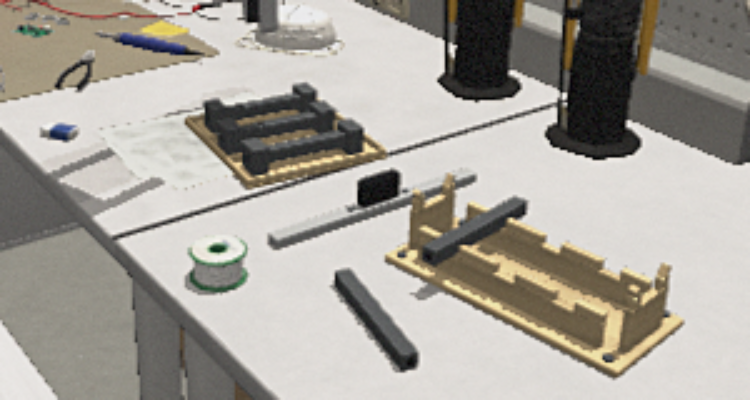

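All three spacers lie in the lanes (crop (210-360, 85-170)). I'll move over the keeper, then measure the tray contents before refitting.

Request:
step_arm(plan=[[[0, -0.1, -2.5, -1.4, 0, 0, 0.4], [0, -0.2, -5.5, -2.8, 0, 0, 0.4], [0, -0.4, -8.5, -4.2, 0, 0, 0.4], [0, -0.5, -11.5, -5.6, 0, 0, 0.4], [-0.2, -0.6, -14.2, -7, 0, 0, 0.4]]])

```text
time_s: 30.35
tcp_pos: [0.548, 0.1176, 0.1207]
tool_rot: [114.7, 90.0, -155.1]
contact_force: [-0.3, -0.3, -0.1]
gripper_width: 0.0377
```

Request:
step_arm(plan=[[[0, 0.2, -3, 0, 0, 0, 0.4], [0.2, 0.4, -6, 0, 0, 0, 0.4], [0.4, 0.7, -9, 0, 0, 0, 0.4], [0.5, 0.9, -11.5, 0, 0, 0, 0.4], [0.5, 0.9, -12, 0, 0, 0, 0.4]]])

```text
time_s: 30.77
tcp_pos: [0.5393, -0.0044, 0.1159]
tool_rot: [158.4, 89.9, -111.8]
contact_force: [1.0, -0.0, -0.6]
gripper_width: 0.0373
```

Request:
step_arm(plan=[[[1, 0, 0, 0, 0, 0, 0.4], [2, 0, 0, 0, 0, 0, 0.4], [3, 0, 0, 0, 0, 0, 0.4], [3, 0, 0, 0, 0, 0, 0.4], [3, 0, 0, 0, 0, 0, 0.4]]])

```text
time_s: 31.18
tcp_pos: [0.5386, 0.0004, 0.0844]
tool_rot: [77.6, 89.8, 167.7]
contact_force: [0.2, -0.4, -0.1]
gripper_width: 0.0375
```

Request:
step_arm(plan=[[[0, 0, 0, 0, 0, 0, 0.4], [0, 0, 0, 0, 0, 0, 0.4], [0, 0, 0, 0, 0, 0, 0.4], [0, 0, 0, 0, 0, 0, 0.4], [0, 0, 0, 0, 0, 0, 0.4]]])

```text
time_s: 31.6
tcp_pos: [0.5402, -0.0009, 0.0864]
tool_rot: [-99.5, 90.0, -9.4]
contact_force: [0.1, 0.2, -1.0]
gripper_width: 0.0373
```

```bash
cat > tray.py <<'E'
from h import *
def check(s):
    P=pts(s).reshape(-1,3);a=np.radians(-7)
    T=(P[:,:2]-[.5532,.1991])@np.array([[np.cos(a),-np.sin(a)],[np.sin(a),np.cos(a)]])
    for y in(-.062,0,.062):
        m=(np.abs(T[:,1]-y)<.031)&(np.abs(T[:,0])<.095)&(P[:,2]>.030)&(P[:,2]<.045)
        r=cv2.minAreaRect(T[m].astype(np.float32));print(y,m.sum(),np.round(r[0],4),np.round(r[1],3),round(r[2],1),'ztop',np.median(P[m,2]).round(4))
E
python3 - <<'E'
from tray import *
check(snapshot('top'));plan((.541,-.0003,.0177,90))
E
```

```text
-0.062 287 [-0.0034 -0.0615] [0.032 0.14 ] 89.9 ztop 0.035
0 290 [-0.007   0.0011] [0.033 0.14 ] 89.9 ztop 0.0353
0.062 290 [0.0009 0.0626] [0.14  0.033] 0.0 ztop 0.0348
at [ 0.5401 -0.001   0.0863] yaw 90.0 tilt 0.03 q1,q6 [ -9.3 -99.3]
(0.541, -0.0003, 0.0177, 90) -> [ 6.9 -0.1  0.1] wx 0.0
```

All three are within tolerance (at most 7 mm off lengthwise, 1 mm sideways, flat). Now the keeper.

Request:
step_arm(plan=[[[1.5, -0.1, 0.1, 0, 0, 0, 0.4], [3, -0.1, 0.1, 0, 0, 0, 0.4], [4.5, -0.1, 0.1, 0, 0, 0, 0.4], [6, -0.1, 0.1, 0, 0, 0, 0.4], [6.8, -0.1, 0.1, 0, 0, 0, 0.4]]])

```text
time_s: 32.07
tcp_pos: [0.5397, 0.0001, 0.0164]
tool_rot: [80.9, 89.9, 170.9]
contact_force: [-0.9, -0.1, 0.7]
gripper_width: 0.0375
```

Request:
step_arm(plan=[[[0, 0, 0, 0, 0, 0, 0.4], [0, 0, 0, 0, 0, 0, 0.3], [0, 0, 0, 0, 0, 0, 0.2], [0, 0, 0, 0, 0, 0, 0.1], [0, 0, 0, 0, 0, 0, 0]]], grip_force=30)

```text
time_s: 32.48
tcp_pos: [0.5418, -0.0001, 0.0191]
tool_rot: [-100.0, 89.9, -10.0]
contact_force: [0.0, 0.7, -0.1]
gripper_width: 0.0143
```

Request:
step_arm(plan=[[[0, 0, 0, 0, 0, 0, 0], [0, 0, 0, 0, 0, 0, 0], [0, 0, 0, 0, 0, 0, 0], [0, 0, 0, 0, 0, 0, 0], [0, 0, 0, 0, 0, 0, 0]]])

```text
time_s: 32.9
tcp_pos: [0.5418, -0.0001, 0.019]
tool_rot: [-99.8, 89.9, -9.8]
contact_force: [-0.4, -0.2, 6.0]
gripper_width: 0.0139
```

Run:
```python
from h import *
print(state()['gripper_width'])
plan((.541,0,.15,90),(.55,-.08,.15,60),(.56,-.16,.15,30),(.5629,-.1991,.14,9.8),(.5629,-.1991,.0677,9.8))
```

```text
0.013875329322096447
at [ 5.418e-01 -1.000e-04  1.900e-02] yaw 90.0 tilt 0.11 q1,q6 [ -9.2 -99.2]
(0.541, 0, 0.15, 90) -> [-13.1   0.1   0. ] wx 0.0
(0.55, -0.08, 0.15, 60) -> [-0.  -0.9 -8. ] wx 30.0
(0.56, -0.16, 0.15, 30) -> [-0.  -4.9 -6.4] wx 30.0
(0.5629, -0.1991, 0.14, 9.8) -> [ 1.  -3.5 -1.7] wx 20.2
(0.5629, -0.1991, 0.0677, 9.8) -> [7.2 0.  0. ] wx -0.0
```

Request:
step_arm(plan=[[[-1, 0, 0, 0, 0, 0, 0], [-4, 0, 0, 0, 0, 0, 0], [-7, 0, 0, 0, 0, 0, 0], [-10, 0, 0, 0, 0, 0, 0], [-13, 0, 0, 0, 0, 0, 0]]])

```text
time_s: 33.32
tcp_pos: [0.5394, 0.0003, 0.1485]
tool_rot: [79.6, 89.8, 169.6]
contact_force: [0.9, -0.5, -3.2]
gripper_width: 0.0141
```

Request:
step_arm(plan=[[[0, -0.2, -1.6, 6, 0, 0, 0], [0, -0.4, -3.2, 12, 0, 0, 0], [0, -0.6, -4.8, 18, 0, 0, 0], [0, -0.8, -6.4, 24, 0, 0, 0], [0, -0.9, -8, 30, 0, 0, 0]]])

```text
time_s: 33.73
tcp_pos: [0.5489, -0.0802, 0.1474]
tool_rot: [101.3, 89.9, 161.1]
contact_force: [0.4, -0.2, -2.1]
gripper_width: 0.0135
```

Request:
step_arm(plan=[[[0, -1, -1.3, 6, 0, 0, 0], [0, -2, -2.6, 12, 0, 0, 0], [0, -3, -3.9, 18, 0, 0, 0], [0, -4, -5.2, 24, 0, 0, 0], [0, -4.9, -6.4, 30, 0, 0, 0]]])

```text
time_s: 34.15
tcp_pos: [0.5593, -0.1603, 0.1471]
tool_rot: [127.9, 89.9, 157.6]
contact_force: [-0.7, -0.4, -2.6]
gripper_width: 0.0137
```

Request:
step_arm(plan=[[[0.3, -1, -0.5, 5, 0, 0, 0], [0.6, -2, -1, 10, 0, 0, 0], [1, -3, -1.4, 15, 0, 0, 0], [1, -3.5, -1.7, 20.2, 0, 0, 0], [1, -3.5, -1.7, 20.2, 0, 0, 0]]])

```text
time_s: 34.57
tcp_pos: [0.562, -0.1994, 0.1368]
tool_rot: [151.8, 89.8, 161.4]
contact_force: [-0.6, -0.4, -3.5]
gripper_width: 0.014
```

Request:
step_arm(plan=[[[1, 0, 0, 0, 0, 0, 0], [2, 0, 0, 0, 0, 0, 0], [3, 0, 0, 0, 0, 0, 0], [3, 0, 0, 0, 0, 0, 0], [3, 0, 0, 0, 0, 0, 0]]])

```text
time_s: 34.98
tcp_pos: [0.5619, -0.1976, 0.1062]
tool_rot: [141.9, 89.8, 151.8]
contact_force: [-0.2, 0.2, -2.5]
gripper_width: 0.0137
```

Request:
step_arm(plan=[[[0, 0, 0, 0, 0, 0, 0], [0, 0, 0, 0, 0, 0, 0], [0, 0, 0, 0, 0, 0, 0], [0, 0, 0, 0, 0, 0, 0], [0, 0, 0, 0, 0, 0, 0]]])

```text
time_s: 35.4
tcp_pos: [0.5635, -0.1988, 0.1085]
tool_rot: [-39.2, 89.9, -29.4]
contact_force: [0.4, 0.4, -2.0]
gripper_width: 0.0139
```

Run:
```python
from h import *
print(state()['gripper_width'])
plan((.5629,-.1991,.069,9.8))
s=snapshot('scene');
cv2.imwrite('pics/s7.png',cv2.resize(s['img'][180:300,300:480,::-1],None,fx=4,fy=4))
```

```text
0.013896425274051669
at [ 0.5635 -0.1988  0.1085] yaw 9.8 tilt 0.05 q1,q6 [-27.7 -37.6]
(0.5629, -0.1991, 0.069, 9.8) -> [ 4.  -0.  -0.1] wx 0.0
```

View pics/s7.png

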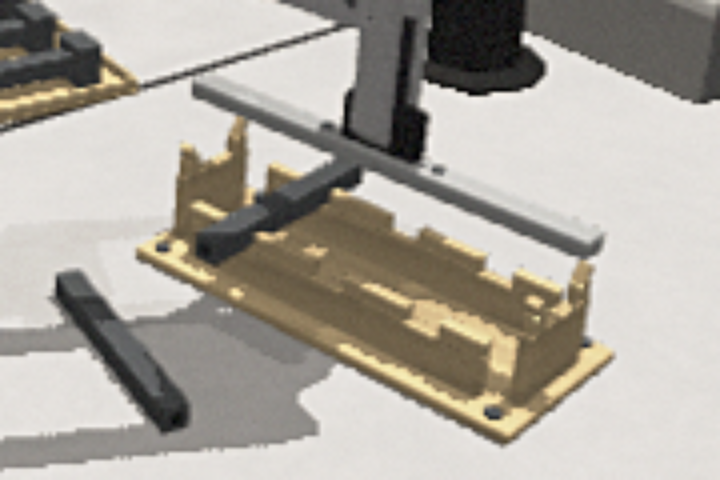

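The keeper is level over both brackets (ends at crop (195,88) and (600,245)). Lowering it into place.

Request:
step_arm(plan=[[[0.8, 0, -0.1, 0, 0, 0, 0], [1.6, 0, -0.1, 0, 0, 0, 0], [2.4, 0, -0.1, 0, 0, 0, 0], [3, 0, -0.1, 0, 0, 0, 0], [3.4, 0, -0.1, 0, 0, 0, 0]]])

```text
time_s: 35.87
tcp_pos: [0.5611, -0.1983, 0.0721]
tool_rot: [143.1, 89.8, 152.9]
contact_force: [-0.1, -0.7, -2.6]
gripper_width: 0.014
```

Request:
step_arm(plan=[[[0.1, 0, 0, 0, 0, 0, 0], [0.2, 0, 0, 0, 0, 0, 0], [0.4, 0, 0, 0, 0, 0, 0], [0.5, 0, 0, 0, 0, 0, 0], [0.5, 0, 0, 0, 0, 0, 0]]])

```text
time_s: 36.28
tcp_pos: [0.5625, -0.199, 0.0692]
tool_rot: [-44.0, 90.0, -34.2]
contact_force: [-0.2, 0.3, -1.9]
gripper_width: 0.0137
```

Run:
```python
from h import *
plan((.5629,-.1991,.069,9.8));print(state()['contact_force'])
```

```text
at [ 0.5625 -0.199   0.0692] yaw 9.8 tilt 0.04 q1,q6 [-27.8 -37.6]
(0.5629, -0.1991, 0.069, 9.8) -> [ 0. -0.  0.] wx 0.0
[-0.2472964   0.29052951 -1.91961003]
```

Request:
step_arm(plan=[[[0.1, 0, 0, 0, 0, 0, 0], [0.1, 0, 0, 0, 0, 0, 0.2], [0.1, 0, 0, 0, 0, 0, 0.35], [0.1, 0, 0, 0, 0, 0, 0.4], [0.1, 0, 0, 0, 0, 0, 0.4]]])

```text
time_s: 36.7
tcp_pos: [0.5625, -0.199, 0.0684]
tool_rot: [-38.2, 90.0, -28.4]
contact_force: [0.4, -0.7, 0.3]
gripper_width: 0.0352
```

Request:
step_arm(plan=[[[-1, 0, 0, 0, 0, 0, 0.4], [-3, 0, 0, 0, 0, 0, 0.4], [-6, 0, 0, 0, 0, 0, 0.4], [-9, 0, 0, 0, 0, 0, 0.4], [-12, 0, 0, 0, 0, 0, 0.4]]])

```text
time_s: 37.12
tcp_pos: [0.5621, -0.1987, 0.1899]
tool_rot: [11.1, 90.0, 21.0]
contact_force: [0.1, -0.2, 0.0]
gripper_width: 0.0377
```

Request:
step_arm(plan=[[[0, 2.5, 0, 0, 0, 0, 0.4], [0, 6, 0, 0, 0, 0, 0.4], [0, 10, 0, 0, 0, 0, 0.4], [0, 14, 0, 0, 0, 0, 0.4], [0, 17, 0, 0, 0, 0, 0.4]]])

```text
time_s: 37.53
tcp_pos: [0.5325, -0.0289, 0.189]
tool_rot: [27.7, 89.9, 37.5]
contact_force: [-0.3, 0.4, 0.6]
gripper_width: 0.0376
```

Request:
step_arm(plan=[[[0, 2, 0, 0, 0, 0, 0.4], [0, 4, 0, 0, 0, 0, 0.4], [0, 6, 0, 0, 0, 0, 0.4], [0, 8, 0, 0, 0, 0, 0.4], [0, 8, 0, 0, 0, 0, 0.4]]])

```text
time_s: 37.95
tcp_pos: [0.5189, 0.0505, 0.1889]
tool_rot: [56.6, 89.9, 66.6]
contact_force: [-0.3, -0.4, -0.2]
gripper_width: 0.0377
```

Request:
step_arm(plan=[[[0, 0, 0, 0, 0, 0, 0.4], [0, 0, 0, 0, 0, 0, 0.4], [0, 0, 0, 0, 0, 0, 0.4], [0, 0, 0, 0, 0, 0, 0.4], [0, 0, 0, 0, 0, 0, 0.4]]])

```text
time_s: 38.37
tcp_pos: [0.5197, 0.0466, 0.188]
tool_rot: [-103.6, 90.0, -93.9]
contact_force: [0.3, -0.4, 0.8]
gripper_width: 0.0377
```

Run:
```python
from tray import *
s=snapshot('top');save(s,'t8');check(s);P=pts(s);Z=P[...,2];v,u=np.mgrid[0:400,0:640]
img=s['img'].astype(int);sat=img.max(2)-img.min(2);box=lambda a,b,c,d:(u>a)&(u<b)&(v>c)&(v<d);dark=img.max(2)<120
for n,m in(('keeper',box(335,460,140,215)&(sat<25)&(img.min(2)>140)&(Z>.045)&(Z<.08)),('grip',box(335,460,140,215)&(Z>.08)&(Z<.12)),('plain_b',box(345,415,220,250)&dark&(Z<.03)),('plain_a',box(362,384,143,210)&dark&(Z>.025)&(Z<.07))):
    r=cv2.minAreaRect(P[m][:,:2].astype(np.float32));print(n,m.sum(),np.round(r[0],4),np.round(r[1],4),round(r[2],1),np.median(P[m][:,2]).round(4))
print(state()['tcp_pos'],state()['time_s'])
c=snapshot('scene')['img'][140:300,180:480,::-1];cv2.imwrite('pics/s8.png',cv2.resize(c,None,fx=2.5,fy=2.5))
```

```text
-0.062 98 [-0.0267 -0.0672] [0.094 0.018] 1.6 ztop 0.0342
0 273 [-0.0068  0.0028] [0.14  0.031] 0.7 ztop 0.035
0.062 277 [0.0008 0.0625] [0.14  0.033] 0.1 ztop 0.035
keeper 479 [ 0.5639 -0.1993] [0.0161 0.2563] 9.9 0.0628
grip 127 [ 0.563  -0.1978] [0.0142 0.0489] 8.7 0.0915
plain_b 479 [ 0.4131 -0.1628] [0.1437 0.0222] 77.7 0.0157
plain_a 404 [ 0.5509 -0.1391] [0.1387 0.0523] 0.4 0.0483
[0.51963732 0.04671566 0.18795426] 38.4167
```

View pics/s8.png

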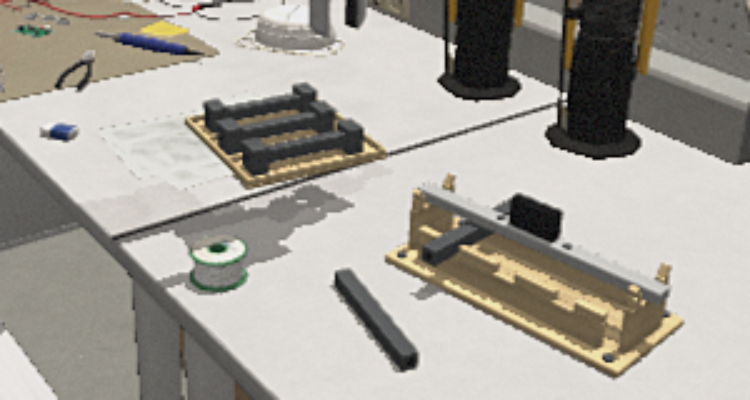

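The picture shows the keeper seated in both brackets at its starting position and height. The three spacers are in the tray, and the plain bars have not moved. The near lane's reading in this check is partly hidden by the arm; it was measured clear before. Handing in.

```bash
python3 -c "
from h import *
print(finish_job())"
```

```text
the job is handed in; nothing more can be done
None
```

I finished the job and handed it in at about 38 s of the 136 s allowed; no verdict was reported. I lifted the retaining bar out and stood it between the rack and tray. Two spacers from the rack and one from the bench then went into the three lanes. Finally I laid the bar back in its brackets.

Last checks from the camera:
- **Spacers:** in the clear check before refitting the bar, they were at most 7 mm off centre lengthwise and about 1 mm sideways, lying flat and parallel to the lanes.
- **Retaining bar:** it lies in both brackets at its starting height and angle, within about 2 mm of its starting position.
- **Plain bars:** both are within about 1 mm of where they started.
- **Gripper:** it was open and well clear of everything.

One reading disagreed. In the final top view the arm hid part of the lane nearest the rack, so its measured centre came out wrong (−27 mm lengthwise). I set that aside because the earlier clear measurement put that spacer 3 mm off centre, and the final scene picture shows it in place.

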